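# Open a vacuum flange and feel round its pump-out groove

## Robot

A 7-joint arm with a two-finger parallel gripper is mounted at the origin on the work surface. World frame = base frame: x ahead of the robot, y to its left, z up, the work surface at z = 0. Lengths are in m, angles in rad, forces in N, time in s.
With the tool pointing down it reaches from about 0.425 to 0.875 m from the base axis. Payload 4.7 kg.
Tool frame: the origin (TCP) lies midway between the tips of the shut fingers; the grasp point (between the pads) lies 19 mm behind it; z points along the fingers, y is the direction in which the jaws open and shut (so a half turn about z gives the same grasp; the last joint's range is limited). The gripper opens to 85 mm and grips with 20 to 120 N. Pads are 22 mm wide; open, the fingers measure 114 mm over their backs; the gripper's body (76 mm by 85 mm) begins 54 mm behind the grasp point. The pads swing forward as they close: fully open they stand 13 mm farther back than shut.
Start: joints at [1.358, 0.321, -0.07, 1.45, 0.023, 1.371, -0.057], TCP at [0.146, -0.633, 0.231] pointing down, gripper open.
Joint ranges: [-2.86, 2.86], [-0.3, 2.09], [-1.38, 1.24], [0.06, 2.45], [-1.56, 4.7], [0.09, 2.05], [-2.69, 2.69]. Speed limits (rad/s): [2.57, 2.57, 3.14, 3.14, 3.14, 3.14, 3.14].

## Interface

Orientations are given as a rotation vector (axis times angle).
In Python, from workcell import bot gives the robot as it stands. The module is installed in compiled form; this text tells all that it offers.
- The arm moves only by the tool drive_tool, never from a script. Its arguments are lists of equal length, an entry for each row: "claw": the closure in counts, from 0 (fully open) to 255 (shut); "delta_pos": the shift along the tool's x, y, z in mm, a list of three; "dr": the turn, a rotation vector about the tool's x, y, z in degrees, a list of three. A call has 1 to 10 rows; each row shifts and turns the commanded pose from where the row before left it, along the tool's axes as they then stand; what a row does not reach is not made up. A row lasts 1/12 s, in which the tool goes at most 41.7 mm and 7.16 degrees, less where a joint would pass 70% of its speed; a pose out of reach is approached as far as the arm can. A call is refused whole if a number of a shift passes 41.7 or a number of a turn 7.16, either way. A call with a gripper value outside its range is refused whole. The fingers move at their own pace and stop on an object; the grip force is fixed at half the most. Time passes only in rows, so rows that do not move let the fingers close. It gives the time, the measured TCP pose, the force and the opening at its end, in the units of the state.
- bot.get_state(): the state, without advancing time (a new reading comes with each control period).
- bot.camera(name): name is "scene" or "top"; returns the picture (420x560x3 uint8, red, green, blue); there is no depth.
- bot.camera_model(name): a dict with "mtx" (3x3 intrinsics, pixels), "distortion" ([k1, k2, p1, p2, k3] as OpenCV has them; the pictures are not rectified), "position" and "orientation" of the camera in the world. Camera axes: x right, y down, z forward; pixel columns grow to the right and rows downward; lengths in m; the calibration is good to about 2 mm. A picture is of the moment at which its call begins. camera_model takes no time and is no camera call.
- bot.sign_off(): hands the job in, once; it reports no verdict.
The state is a dict: "time": time; "joints": joint angles; "qd": joint speeds; "joint_efforts": joint torques, N m; "ee_pos": TCP position; "ee_rot": TCP orientation; "wrist_force": force on the tool from outside, world axes, zero at the start; "ft_torque": the same for the moment, N m; "gripper_width": finger opening in m.
Only numpy, scipy, OpenCV 4.12 (cv2) and the standard library are available. Lean on these libraries where they do the work, as an engineer would, in place of code of your own. Each camera call takes 0.05 s, during which the arm holds its last target.

## Task

Turn the flange's bayonet lid anticlockwise until its lugs reach the slots, lift it off and lay it flat in the white tray, grip bar up. Then take the T-handled probe from its rest, lower its tip to the floor of the C-shaped groove right beside the land (the solid part that interrupts the groove), and guide it gently and steadily, at about 4 cm per second, clockwise seen from above, all the way round to the land's other side without lifting it out on the way. Lift it straight out there and lay the probe back in its rest as it was; drop nothing and leave everything else where it is.

Things in the scene. Friction and masses are not known exactly. Their poses are not given: they have to be found in the camera images.
- flange: Round steel vacuum flange fixed to the bench, 180 mm across, 75 mm high overall. Origin: centre of its underside, z up. Under the lid its face has a centre disc 72 mm across (top at z = 53 mm), the C-shaped groove round it, and outside that an upright ring wall, radii 48 to 60 mm, top at z = 60 mm, on which the lid sits. Three bayonet hooks stand outside the ring.
- groove_centre (a point): On the flange's axis at the level of the groove floor (45 mm above the flange's origin). The groove is an arc about this point: 12 mm wide, radii 36 to 48 mm, mid-line radius 42 mm, 8 mm deep from the disc's top. A solid land level with the disc fills it within 52 degrees either side of the flange's own +x axis; the open groove is the other 256 degrees.
- hook (a point): Top middle of one bayonet hook, on the flange's +x side; the other two, alike, are at 120 and 240 degrees. Each is about 60 degrees wide; its overhang reaches in to radius 64 mm, 68.5 to 74.5 mm above the flange's origin. The gaps between hooks, about 60 degrees wide, are the slots. A stop under each hook's clockwise end keeps the lid from turning clockwise.
- groove_start (a point): Point on the groove floor mid-line 8 degrees (6 mm) clear of one end of the land, at -60 degrees from the flange's +x axis: where the clockwise run starts.
- groove_end (a point): Point on the groove floor mid-line 8 degrees (6 mm) clear of the other end of the land, at +60 degrees from the flange's +x axis: where the clockwise run ends.
- lid: Loose aluminium lid, about 0.35 kg: disc 116 mm across, 6 mm thick, under it a spigot 90 mm across, 5 mm high; on top a black grip bar along the lid's x axis, 74 long, 18 wide, 34 mm high. Origin: centre of the spigot's underside, z up; disc top at 11 mm, bar top at 45 mm. It starts seated on the flange, origin 55 mm above the flange's, its x axis within 9 degrees of the flange's.
- lid_lug (a point): Outer end of one of three lugs (22 mm wide, 6 mm thick, level with the disc, reaching to radius 72 mm) at 0, 120 and 240 degrees from the lid's +x. Each starts under a hook's middle, within 9 degrees. Turned anticlockwise (from above) until the lid's x is 60 degrees past the flange's, the lugs stand mid-slot and the lid lifts straight out; it is free from about 40 to 80 degrees.
- lid_handle (a point): Grip point on the lid: in the middle of the grip bar, 34 mm above the lid's origin (23 mm above the disc's top). Axes as the lid's.
- tray: White open tray fixed to the bench, 205 x 205 mm outside, 18 mm high, walls 5 mm. Origin: centre of its underside.
- tray_in (a point): Centre of the tray's inner floor. The lid lying in the tray has its origin at this height.
- rest: Probe rest fixed to the bench: base 100 x 140 x 12 mm; at its own y = +50 and -50 mm two aluminium posts, 10 mm thick, each with a flat seat at 100 mm height between outward-leaning cheeks (about 22 mm apart at the seat, 40 mm at their tops, 121 mm high). Origin: centre of the base's underside. The probe's bar lies across both seats, along the rest's y axis.
- probe: T-handled groove probe, about 0.16 kg, 102 mm high: a grey cross bar along its y axis, 130 long, 18 wide, 22 mm high (underside at 80 mm), and from its middle a steel stem straight down, 12 mm thick, 6 mm over the last 26 mm, with a round tip. Origin: the tip's lowest point, z up. On the rest its stem is on the rest's vertical axis, origin 20 mm above the rest's.
- probe_tip (a point): Lowest point of the probe's tip (the probe's origin).
- probe_grip (a point): Grip point: middle of the probe's cross bar, 91 mm above the tip. Axes as the probe's; pinch across the bar (along x).
- gasket: Bystander: flat copper ring, 72 mm across, 6 mm high, on the robot's side of the flange. Origin: centre of its underside.
- torch: Bystander: black torch, 140 mm long, 36 mm wide, 34 mm high, lying on the robot's side.
- wrench: Bystander: steel wrench, 170 mm long, lying beyond the flange.
- solvent: Bystander: white plastic bottle, 56 mm across, 130 mm high, beyond the flange.
- nipple: Bystander: steel spool-shaped pipe piece, 70 mm across, 57 mm high, standing beyond the flange.
- collar: Bystander: heavy steel ring, 90 mm across, 22 mm high, at the right front of the bench.
Things that resemble listed ones, but are neither listed nor needed, are in the scene too. What is shaped like the rest but pink is not meant. What is shaped like the lid but purple is not meant.

How it is judged:
By the outcome, as a careful person would: the job done as asked, in the order asked, and still so for the second after the job is handed in, with the robot touching nothing.
It also fails if it takes over 72 s, if anything falls off the work surface, if the arm or the gripper's body presses on something with over 40 N, if the wrist force passes 120 N, or if a joint passes its speed limit or range.

## Working session

There is one attempt and no reset: what is moved stays moved. The work goes in short steps, Python scripts to look and compute and a tool call to move; the robot and the scene stay as the last step left them, time stands still between calls to the robot, and variables do not carry over. Pictures are saved under pics/ and viewed, and the job is handed in when it is done.

Besides the shell and the picture viewer there is one more tool, called after "Emit:" as name(argument=value, ...) on one line, values as JSON. drive_tool: Moves the arm, as the interface text tells. Its arguments: {"type":"object","properties":{"claw":{"type":"array"},"delta_pos":{"type":"array"},"dr":{"type":"array"}},"required":["claw","delta_pos","dr"]}

```bash
mkdir -p pics; python3 - <<'E'
from workcell import bot
import cv2,numpy as np
np.set_printoptions(precision=4,suppress=True)
s=bot.get_state(); print({k:np.round(v,4) for k,v in s.items()})
for n in ("scene","top"):
    m=bot.camera_model(n); print(n,m)
    im=bot.camera(n); cv2.imwrite(f"pics/{n}0.png",im[:,:,::-1]); 
E
```

```text
{'time': np.float64(0.0), 'joints': array([ 1.3581,  0.3218, -0.0701,  1.4517,  0.0226,  1.3708, -0.0569]), 'qd': array([ 0.0002, -0.0003,  0.0011,  0.0016,  0.0018,  0.0012, -0.0005]), 'joint_efforts': array([ -0.0001, -49.3584,  -0.3821, -31.4329,   0.0131,   0.0115,
         0.    ]), 'ee_pos': array([ 0.146 , -0.6328,  0.2302]), 'ee_rot': array([-3.1196, -0.3552,  0.0005]), 'wrist_force': array([ 0.2767, -0.2656, -0.8394]), 'ft_torque': array([-0.0354,  0.0668, -0.0213]), 'gripper_width': np.float64(0.0854)}
scene {'mtx': array([[442.3324,   0.    , 281.7436],
       [  0.    , 442.3324, 206.5434],
       [  0.    ,   0.    ,   1.    ]]), 'distortion': array([0.0073, 0.    , 0.    , 0.    , 0.    ]), 'position': array([1.1361, 0.428 , 0.8256]), 'orientation': array([-1.1507, -2.3052,  1.0607])}
top {'mtx': array([[393.4589,   0.    , 285.998 ],
       [  0.    , 393.4589, 214.9804],
       [  0.    ,   0.    ,   1.    ]]), 'distortion': array([-0.0987,  0.    ,  0.    ,  0.    ,  0.    ]), 'position': array([ 0.3762, -0.0885,  1.2941]), 'orientation': array([-2.1847,  2.1829, -0.1145])}
```

View pics/scene0.png

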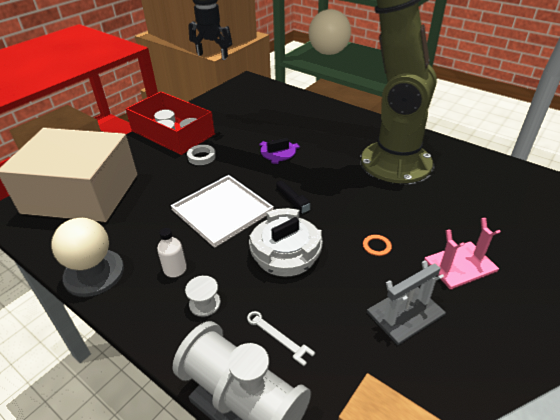

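View pics/top0.png

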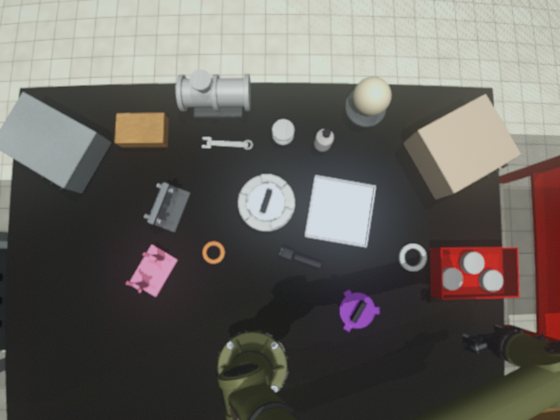

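Candidates: lid on flange at top (266,202) against the purple lookalike at (357,311); grey rest with probe at (167,207) against the pink rest at (153,271). White tray is at (341,211), with a red box at (480,273). I choose the metal lid, the grey rest and the white tray; close crops follow.

```bash
cat > h.py <<'E'
from workcell import bot
import cv2,numpy as np
from scipy.spatial.transform import Rotation as R
np.set_printoptions(precision=4,suppress=True)
CM={n:bot.camera_model(n) for n in("scene","top")}
def ray(n,px):
    m=CM[n]; u=cv2.undistortPoints(np.array(px,float).reshape(-1,1,2),m["mtx"],m["distortion"]).reshape(-1,2)
    d=np.c_[u,np.ones(len(u))]; return m["position"],R.from_rotvec(m["orientation"]).apply(d)
def onplane(n,px,z):
    p,d=ray(n,px); return p+d*((z-p[2])/d[:,2])[:,None]
def proj(n,P):
    m=CM[n]; r=R.from_rotvec(m["orientation"]).inv(); 
    return cv2.projectPoints(np.array(P,float).reshape(-1,1,3),r.as_rotvec(),-r.apply(m["position"]),m["mtx"],m["distortion"])[0].reshape(-1,2)
def crop(im,name,x0,y0,x1,y1,f):
    cv2.imwrite(f"pics/{name}.png",cv2.resize(im[y0:y1,x0:x1],None,fx=f,fy=f,interpolation=cv2.INTER_CUBIC))
E
python3 - <<'E'
from h import *
t=cv2.imread("pics/top0.png");s=cv2.imread("pics/scene0.png")
crop(t,"c_fl",226,162,306,242,7)
crop(t,"c_rest",132,172,202,242,7)
crop(s,"c_fl_s",236,195,336,285,7)
crop(s,"c_rest_s",355,250,455,350,6)
crop(t,"c_tray",296,166,386,256,6)
E
```

```text
(no output)
```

View pics/c_fl.png

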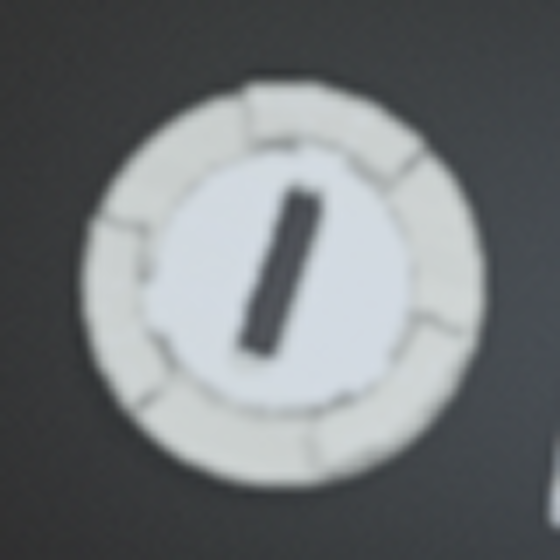

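View pics/c_fl_s.png

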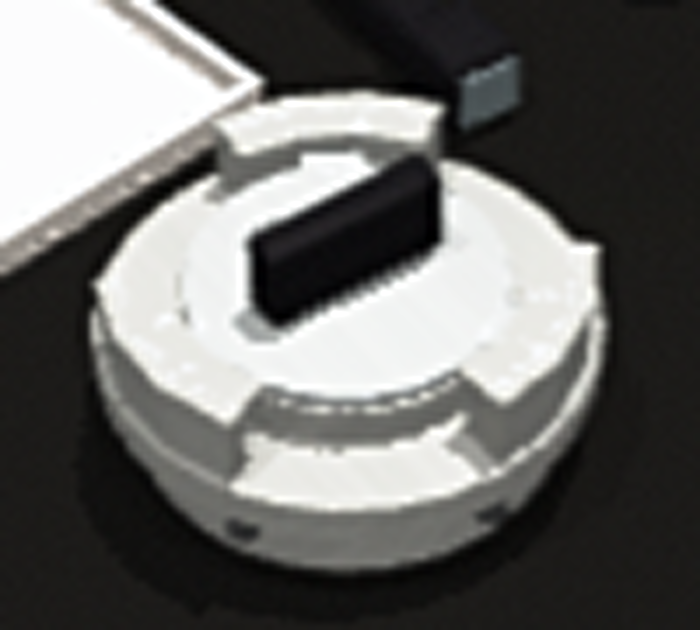

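View pics/c_rest.png

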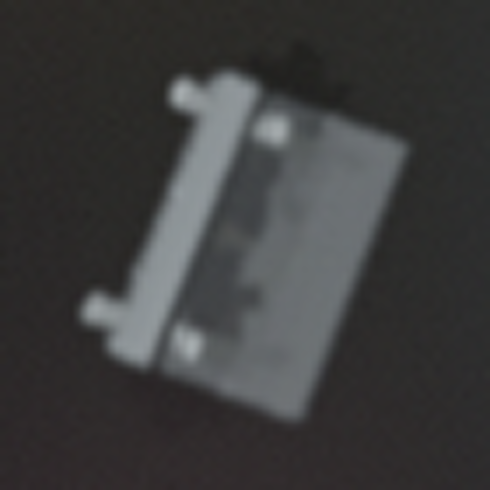

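View pics/c_rest_s.png

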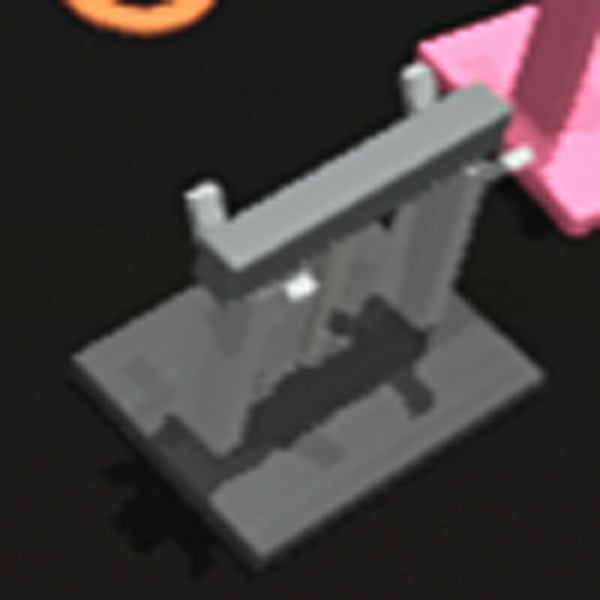

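View pics/c_tray.png

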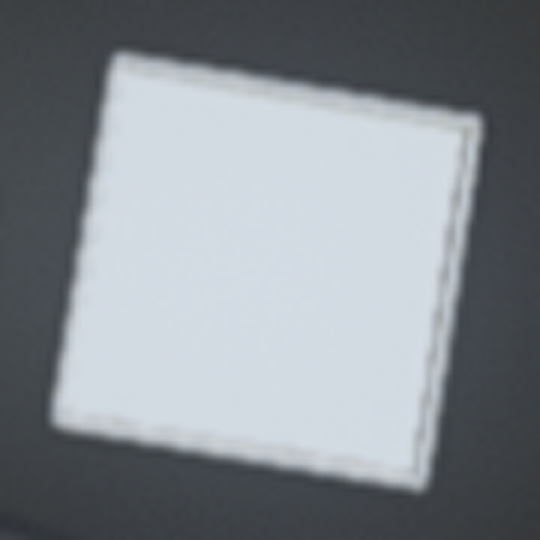

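```bash
python3 - <<'E'
from h import *
# flange outer outline top view via mask
t=cv2.imread("pics/top0.png");s=cv2.imread("pics/scene0.png")
g=cv2.cvtColor(t,cv2.COLOR_BGR2GRAY)
m=(g>130).astype(np.uint8)
def comp(m,px):
    n,l,st,c=cv2.connectedComponentsWithStats(m); k=l[px[1],px[0]]; return (l==k).astype(np.uint8)
f=comp(m,(266,165+15)) 
cs=max(cv2.findContours(f,cv2.RETR_EXTERNAL,cv2.CHAIN_APPROX_NONE)[0],key=cv2.contourArea)[:,0]
print("flange contour",cv2.fitEllipse(cs))
for z in(0.05,0.06,0.0745):
    P=onplane("top",cs,z)[:,:2]; (c,r)=cv2.minEnclosingCircle(P.astype(np.float32)*1000); 
    A=np.c_[2*P,np.ones(len(P))]; x=np.linalg.lstsq(A,(P**2).sum(1),rcond=None)[0]; print(z,x[:2],np.sqrt(x[2]+x[0]**2+x[1]**2),c,r)
c0=np.array([226,162])
E_=np.array([(248,110),(415,160),(440,320),(315,450),(150,395),(125,225)])/7+c0-0.43
P=onplane("top",E_,0.0745)[:,:2]; print(P)
cc=P.mean(0);print("ctr edges",cc); 
print(np.degrees(np.arctan2(*(P-x[:2]).T[::-1])))
# bar
b=((g<110)).astype(np.uint8); b=comp(b,(266,202)); cb=max(cv2.findContours(b,cv2.RETR_EXTERNAL,cv2.CHAIN_APPROX_NONE)[0],key=cv2.contourArea)[:,0]
print(b.sum()); Q=onplane("top",cb,0.1)[:,:2]; r=cv2.minAreaRect((Q*1000).astype(np.float32)); print("bar",r)
print(cv2.boxPoints(r))
# scene slot front
print(proj("scene",np.c_[P,np.full(6,.0745)]), (proj("scene",np.c_[P,np.full(6,.0745)])-[236,195])*7)
E
```

```text
flange contour ((266.1033020019531, 202.24502563476562), (56.05110168457031, 56.534568786621094), 39.22047424316406)
0.05 [ 0.5279 -0.0454] 0.0899088184332975 (528.3358764648438, -45.07341384887695) 92.09658813476562
0.06 [ 0.5267 -0.0457] 0.08918611869962174 (527.11328125, -45.42228317260742) 91.35626983642578
0.0745 [ 0.5249 -0.0462] 0.0881382040857976 (525.3403930664062, -45.928436279296875) 90.28285217285156
[[ 0.6032 -0.0298]
 [ 0.5807 -0.1047]
 [ 0.5086 -0.1159]
 [ 0.4505 -0.0604]
 [ 0.4749  0.0129]
 [ 0.551   0.0248]]
ctr edges [ 0.5282 -0.0455]
[  11.866   -46.3656 -103.1867 -169.2006  130.2172   69.8119]
101
bar ((526.6424560546875, -45.25535583496094), (13.535537719726562, 69.94127655029297), 71.93368530273438)
[[491.2971 -40.8445]
 [557.7902 -62.5345]
 [561.9878 -49.6663]
 [495.4948 -27.9762]]
[[269.8382 252.4283]
 [251.4374 233.3984]
 [266.5271 215.4413]
 [297.7581 211.7678]
 [316.3161 228.9855]
 [302.1903 249.4324]] [[236.8672 401.9979]
 [108.062  268.7888]
 [213.6897 143.0892]
 [432.3064 117.3744]
 [562.2126 237.8983]
 [463.3319 381.0267]]
```

```bash
python3 - <<'E'
from h import *
t=cv2.imread("pics/top0.png");s=cv2.imread("pics/scene0.png")
# tray: top-rim corners in top crop (x6, origin 296,166)
C=np.array([(115,52),(484,115),(424,492),(52,428)])/6+[296,166]-0.42
P=onplane("top",C,0.018);print("tray",P,P.mean(0)); d=P[1]-P[0];print(np.linalg.norm(d),np.degrees(np.arctan2(d[1],d[0])))
# bar top face, top crop x7 origin 132,172
C=np.array([(215,72),(262,92),(153,368),(108,350)])/7+[132,172]-0.43
P=onplane("top",C,0.122);print("probe bar",P,P.mean(0));d=(P[0]+P[1]-P[2]-P[3])/2;print(np.linalg.norm(d),np.degrees(np.arctan2(d[1],d[0])),np.linalg.norm(P[0]-P[1]))
# scene crop x6 origin 355,250
C=np.array([(198,238),(236,270),(512,110),(478,84)])/6+[355,250]-0.42
P=onplane("scene",C,0.122);print("probe bar sc",P,P.mean(0));d=(P[0]+P[1]-P[2]-P[3])/2;print(np.linalg.norm(d),np.degrees(np.arctan2(d[1],d[0])),np.linalg.norm(P[0]-P[1]))
# rest base top corners z .012, scene
C=np.array([(72,358),(262,565),(546,375)])/6+[355,250]-0.42
P=onplane("scene",C,0.012);print("base sc",P,(P[0]+P[2])/2)
C=np.array([(410,145),(300,420)])/7+[132,172]-0.43
P=onplane("top",C,0.012);print("base top",P,np.degrees(np.arctan2(*(P[0]-P[1])[1::-1])),np.linalg.norm(P[0]-P[1]))
# lid bar in scene: top face
C=np.array([(248,240),(268,250),(440,180),(420,153)])/7+[236,195]-0.43
P=onplane("scene",C,0.100);print("lid bar sc",P,P.mean(0))
s4=crop(s,"c_bar",262,210,312,250,14)
E
```

```text
tray [[ 0.6244 -0.2039  0.018 ]
 [ 0.5905 -0.408   0.018 ]
 [ 0.3833 -0.3708  0.018 ]
 [ 0.4182 -0.1684  0.018 ]] [ 0.5041 -0.2878  0.018 ]
0.20687467580654256 -99.45245811669966
probe bar [[0.5805 0.2675 0.122 ]
 [0.5717 0.2465 0.122 ]
 [0.452  0.2906 0.122 ]
 [0.4597 0.3106 0.122 ]] [0.516  0.2788 0.122 ]
0.12784351766432758 -19.934487279424523 0.02268927410559702
probe bar sc [[0.5756 0.249  0.122 ]
 [0.58   0.2649 0.122 ]
 [0.4613 0.3098 0.122 ]
 [0.4569 0.2957 0.122 ]] [0.5185 0.2798 0.122 ]
0.1272279094731218 -21.0900097062438 0.016568353551292943
base sc [[0.5652 0.2096 0.012 ]
 [0.6014 0.3033 0.012 ]
 [0.4691 0.3506 0.012 ]] [0.5171 0.2801 0.012 ]
base top [[0.5647 0.2067 0.012 ]
 [0.435  0.2557 0.012 ]] -20.709278435815538 0.13861951783994714
lid bar sc [[ 0.5604 -0.0593  0.1   ]
 [ 0.5602 -0.0508  0.1   ]
 [ 0.4978 -0.0245  0.1   ]
 [ 0.4908 -0.0381  0.1   ]] [ 0.5273 -0.0432  0.1   ]
```

View pics/c_bar.png

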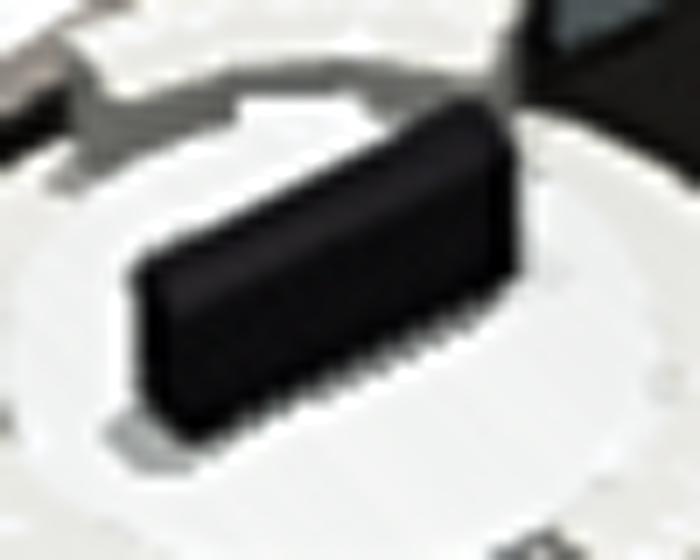

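```bash
cat >> h.py <<'E'
def go(x,y,z,yaw=None):
    """print rotation (deg, tool axes) to vertical tool with tool-x at yaw, and shift in mm along tool axes AFTER that rotation, from measured pose"""
    s=bot.get_state(); Rc=R.from_rotvec(s["ee_rot"]); cx=Rc.as_matrix()[:,0]; cy=np.degrees(np.arctan2(cx[1],cx[0]))
    if yaw is None: yaw=cy
    a=np.radians(yaw); Rt=R.from_matrix(np.array([[np.cos(a),np.sin(a),0],[np.sin(a),-np.cos(a),0],[0,0,-1]]))
    d=(Rc.inv()*Rt).as_rotvec(degrees=True); sh=Rt.inv().apply(np.array([x,y,z])-s["ee_pos"])*1000
    print("t %.2f pos %s yaw %.2f F %s w %.4f"%(s["time"],s["ee_pos"],cy,s["wrist_force"],s["gripper_width"]))
    print(" rot",d.round(2)," shift",sh.round(1)); return sh
def rel(p0,p1,yaw):
    a=np.radians(yaw); M=np.array([[np.cos(a),np.sin(a),0],[np.sin(a),-np.cos(a),0],[0,0,-1]]); v=M.T@(np.array(p1)-p0)*1000; print("  then",v.round(1)); return v
E
python3 - <<'E'
from h import *
go(.40,-.45,.23,-18); rel([.40,-.45,.23],[.527,-.0445,.15],-18)
E
```

```text
t 0.10 pos [ 0.146  -0.6329  0.2303] yaw 13.00 F [-0.1115  0.1851  0.6445] w 0.0854
 rot [-0.09  0.03 31.  ]  shift [ 185.1 -252.4    0.3]
  then [  -4.5 -424.9   80. ]
```

Emit:
drive_tool(claw=[0, 0, 0, 0, 0, 100, 100, 100, 100, 100], delta_pos=[[0, 0, 0], [0, 0, 0], [0, 0, 0], [0, 0, 0], [0, 0, 0], [23, -31.6, 0], [23, -31.6, 0], [23, -31.6, 0], [23, -31.6, 0], [23, -31.6, 0]], dr=[[0, 0, 6.2], [0, 0, 6.2], [0, 0, 6.2], [0, 0, 6.2], [0, 0, 6.2], [0, 0, 0], [0, 0, 0], [0, 0, 0], [0, 0, 0], [0, 0, 0]])

```text
time: 0.93
ee_pos: [0.3054, -0.5172, 0.2309]
ee_rot: [-3.102, 0.492, 0.001]
wrist_force: [-0.3, -1.1, -0.0]
gripper_width: 0.0519
```

```bash
python3 - <<'E'
from h import *
go(.40,-.45,.23,-18); print(bot.get_state()["joints"])
E
```

```text
t 0.93 pos [ 0.3054 -0.5172  0.2309] yaw -18.02 F [-0.3053 -1.1105 -0.0271] w 0.0519
 rot [-0.02  0.03 -0.02]  shift [ 69.2 -93.1   0.9]
[ 1.0876  0.22   -0.1107  1.5781  0.0248  1.3455 -0.9114]
```

Emit:
drive_tool(claw=[100, 100, 100, 100, 100, 100, 100, 100, 100, 100], delta_pos=[[23, -31, 0], [23, -31, 0], [23, -31, 0], [0, -36, 5], [0, -36, 5], [0, -36, 5], [0, -36, 5], [0, -36, 5], [0, -36, 5], [0, -36, 5]], dr=[[0, 0, 0], [0, 0, 0], [0, 0, 0], [0, 0, 0], [0, 0, 0], [0, 0, 0], [0, 0, 0], [0, 0, 0], [0, 0, 0], [0, 0, 0]])

```text
time: 1.77
ee_pos: [0.4765, -0.2101, 0.1958]
ee_rot: [3.103, -0.492, -0.001]
wrist_force: [0.1, 0.3, -0.1]
gripper_width: 0.0518
```

```bash
python3 - <<'E'
from h import *
go(.527,-.0445,.15,-18); print(bot.get_state()["joints"])
E
```

```text
t 1.77 pos [ 0.4765 -0.2101  0.1958] yaw -18.01 F [ 0.0842  0.3187 -0.0924] w 0.0518
 rot [ 0.01  0.03 -0.01]  shift [  -3.2 -173.1   45.8]
[ 0.7136  0.0864 -0.3671  1.8064  0.0329  1.2551 -1.5476]
```

Emit:
drive_tool(claw=[100, 100, 100, 100, 100, 100, 100], delta_pos=[[-0.6, -34.6, 6], [-0.6, -34.6, 6], [-0.6, -34.6, 6], [-0.6, -34.6, 6], [-0.6, -34.6, 6], [0, 0, 15], [0, 0, 0]], dr=[[0, 0, 0], [0, 0, 0], [0, 0, 0], [0, 0, 0], [0, 0, 0], [0, 0, 0], [0, 0, 0]])

```text
time: 2.35
ee_pos: [0.5257, -0.0434, 0.1487]
ee_rot: [-3.104, 0.483, 0.007]
wrist_force: [-1.3, -0.8, -0.4]
gripper_width: 0.0517
```

```bash
python3 - <<'E'
from h import *
go(.527,-.0445,.073,-18); print(bot.get_state()["joints"])
t=bot.camera("top")[:,:,::-1];s=bot.camera("scene")[:,:,::-1]
crop(s,"a1s",226,140,346,285,4); crop(t,"a1t",206,142,326,262,4)
E
```

```text
t 2.35 pos [ 0.5257 -0.0434  0.1487] yaw -17.70 F [-1.3495 -0.7595 -0.3592] w 0.0517
 rot [0.01 0.26 0.3 ]  shift [ 1.6  0.6 75.7]
[ 0.5079  0.1561 -0.5143  1.8409  0.0817  1.1702 -1.913 ]
```

View pics/a1s.png

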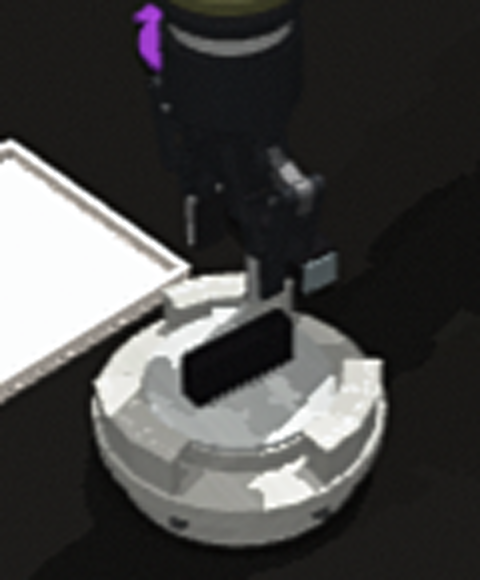

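The open fingers straddle the black bar (crop centre about (235,355)), jaws across it. Descending.

Emit:
drive_tool(claw=[100, 100, 100, 100, 100, 100, 255, 255, 255, 255], delta_pos=[[1.5, 0.6, 15], [0, 0, 20], [0, 0, 20], [0, 0, 15], [0, 0, 6], [0, 0, 0], [0, 0, 0], [0, 0, 0], [0, 0, 0], [0, 0, 0]], dr=[[0, 0.2, 0.3], [0, 0, 0], [0, 0, 0], [0, 0, 0], [0, 0, 0], [0, 0, 0], [0, 0, 0], [0, 0, 0], [0, 0, 0], [0, 0, 0]])

```text
time: 3.28
ee_pos: [0.53, -0.0477, 0.077]
ee_rot: [3.101, -0.5, 0.01]
wrist_force: [0.0, -0.6, 4.7]
gripper_width: 0.0169
```

```bash
python3 - <<'E'
from h import *
go(.527,-.0445,.073,-18); s=bot.get_state();print(s["joints"],s["ft_torque"])
E
```

```text
t 3.28 pos [ 0.53   -0.0477  0.077 ] yaw -18.31 F [ 0.0039 -0.6015  4.6951] w 0.0169
 rot [-0.01 -0.38 -0.31]  shift [-3.8 -2.1  4. ]
[ 0.4923  0.2384 -0.5028  1.9099  0.1361  1.0197 -1.9597] [ 0.0875  0.1027 -0.0214]
```

Emit:
drive_tool(claw=[255, 255, 255], delta_pos=[[0, 0, 0], [0, 0, 0], [0, 0, 0]], dr=[[0, 0, 0], [0, 0, 0], [0, 0, 0]])

```text
time: 3.53
ee_pos: [0.53, -0.0477, 0.0769]
ee_rot: [3.101, -0.5, 0.01]
wrist_force: [-0.7, -0.0, 6.5]
gripper_width: 0.0167
```

```bash
python3 - <<'E'
from h import *
go(.527,-.0445,.073,-18); s=bot.get_state();print(s["joints"],s["ft_torque"])
t=bot.camera("top")[:,:,::-1];s=bot.camera("scene")[:,:,::-1]
crop(s,"a2s",226,140,346,285,4)
E
```

```text
t 3.53 pos [ 0.53   -0.0477  0.0769] yaw -18.31 F [-0.652  -0.0325  6.5023] w 0.0167
 rot [-0.01 -0.37 -0.31]  shift [-3.8 -2.1  3.9]
[ 0.4921  0.2384 -0.5027  1.9099  0.1362  1.0198 -1.9598] [ 0.0627  0.1189 -0.0436]
```

View pics/a2s.png

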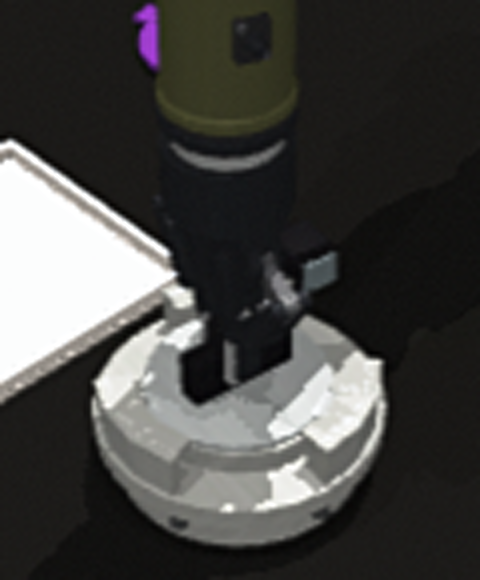

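Emit:
drive_tool(claw=[255, 255, 255, 255, 255, 255], delta_pos=[[0.2, -0.3, -0.3], [0.2, -0.3, 0], [0.2, -0.3, 0], [0.2, -0.3, 0], [0.2, -0.3, 0], [0, 0, 0]], dr=[[0, 0, -4], [0, 0, -5], [0, 0, -5], [0, 0, -5], [0, 0, -5], [0, 0, 0]])

```text
time: 4.13
ee_pos: [0.5311, -0.0462, 0.077]
ee_rot: [3.136, 0.161, 0.009]
wrist_force: [0.9, -0.7, 5.1]
gripper_width: 0.0168
```

```bash
python3 - <<'E'
from h import *
go(.53,-.0445,.077,42); s=bot.get_state();print(s["joints"],s["ft_torque"])
E
```

```text
t 4.13 pos [ 0.5311 -0.0462  0.077 ] yaw 5.90 F [ 0.9264 -0.6656  5.1196] w 0.0168
 rot [  0.21  -0.28 -36.1 ]  shift [ 0.3 -2.  -0. ]
[ 0.5377  0.2487 -0.5579  1.9057  0.1549  1.0232 -1.5545] [0.2438 0.0325 0.1615]
```

Emit:
drive_tool(claw=[255, 255, 255, 255, 255, 255, 255, 255], delta_pos=[[0.2, -0.4, 0], [0.2, -0.4, 0], [0.2, -0.4, 0], [0.2, -0.4, 0], [0.2, -0.4, 0], [0.2, -0.4, 0], [0.2, -0.4, 0], [0, 0, 0]], dr=[[0, 0, -5.1], [0, 0, -5.1], [0, 0, -5.1], [0, 0, -5.1], [0, 0, -5.1], [0, 0, -5.1], [0, 0, -5.1], [0, 0, 0]])

```text
time: 4.8
ee_pos: [0.5319, -0.042, 0.0769]
ee_rot: [2.935, 1.113, 0.01]
wrist_force: [1.3, 2.1, 7.0]
gripper_width: 0.0167
```

```bash
python3 - <<'E'
from h import *
go(.53,-.0445,.077,42); s=bot.get_state();print(s["joints"],s["ft_torque"])
s=bot.camera("scene")[:,:,::-1]
crop(s,"a3s",226,140,346,285,4)
E
```

```text
t 4.80 pos [ 0.5319 -0.042   0.0769] yaw 41.54 F [1.2585 2.0545 7.0335] w 0.0167
 rot [ 0.26 -0.29 -0.46]  shift [-3.1  0.6 -0.1]
[ 0.6072  0.2639 -0.6457  1.903   0.1846  1.0268 -0.9626] [ 0.7332 -0.1019  0.0788]
```

View pics/a3s.png

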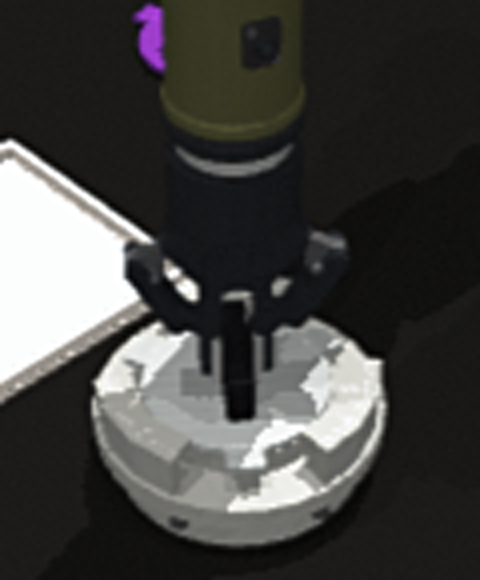

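Bar now points at the front slot, a lug shows in it at crop (280,450). Lifting.

Emit:
drive_tool(claw=[255, 255, 255, 255, 255, 255], delta_pos=[[0, 0, -2], [0, 0, -4], [0, 0, -6], [0, 0, -8], [0, 0, -10], [0, 0, 0]], dr=[[0, 0, 0], [0, 0, 0], [0, 0, 0], [0, 0, 0], [0, 0, 0], [0, 0, 0]])

```text
time: 5.35
ee_pos: [0.5315, -0.0433, 0.108]
ee_rot: [2.935, 1.108, 0.009]
wrist_force: [1.8, 0.6, -2.5]
gripper_width: 0.0165
```

```bash
python3 - <<'E'
from h import *
go(.53,-.0445,.15,42)
go(.505,-.288,.15,42); s=bot.get_state();print(s["joints"],s["ft_torque"])
s=bot.camera("scene")[:,:,::-1]
crop(s,"a4s",226,140,346,285,4)
E
```

```text
t 5.35 pos [ 0.5315 -0.0433  0.108 ] yaw 41.37 F [ 1.7546  0.5715 -2.5113] w 0.0165
 rot [ 0.35 -0.21 -0.63]  shift [ -1.9  -0.1 -42. ]
t 5.35 pos [ 0.5315 -0.0433  0.108 ] yaw 41.37 F [ 1.7546  0.5715 -2.5113] w 0.0165
 rot [ 0.35 -0.21 -0.63]  shift [-183.4  164.1  -42. ]
[ 0.6205  0.2235 -0.6527  1.8757  0.1553  1.0855 -0.9409] [ 0.0443 -0.0737 -0.0153]
```

View pics/a4s.png

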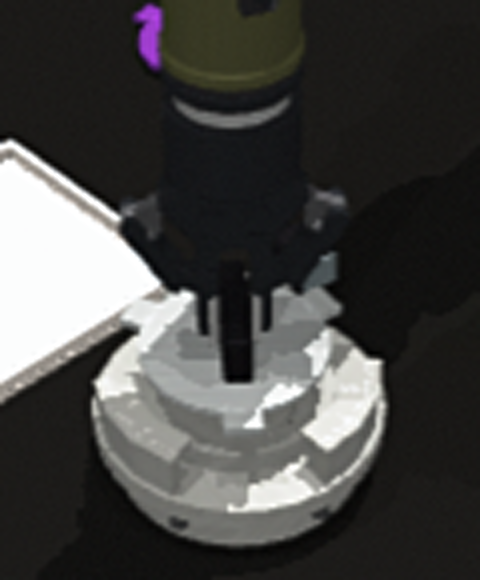

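Emit:
drive_tool(claw=[255, 255, 255, 255, 255, 255, 255, 255, 255, 255], delta_pos=[[0, 0, -20], [0, 0, -18], [-16, 14, 0], [-23, 20.5, 0], [-24, 21.5, 0], [-24, 21.5, 0], [-24, 21.5, 0], [-24, 21.5, 0], [-24, 21.5, 0], [-24, 21, 0]], dr=[[0.2, -0.2, 0], [0, 0, 0], [0, 0, 0], [0, 0, 0], [0, 0, 0], [0, 0, 0], [0, 0, 0], [0, 0, 0], [0, 0, 0], [0, 0, 0]])

```text
time: 6.23
ee_pos: [0.4998, -0.288, 0.1436]
ee_rot: [2.939, 1.11, -0.004]
wrist_force: [1.2, 0.2, -3.6]
gripper_width: 0.0171
```

Emit:
drive_tool(claw=[255, 255], delta_pos=[[0, 0, 15], [0, 0, 15]], dr=[[0, 0, 0], [0, 0, 0]])

```text
time: 6.4
ee_pos: [0.4998, -0.2903, 0.1139]
ee_rot: [2.94, 1.101, -0.002]
wrist_force: [-0.1, 2.0, -4.8]
gripper_width: 0.017
```

```bash
python3 - <<'E'
from h import *
go(.505,-.288,.03,42); s=bot.get_state();print(s["joints"],s["ft_torque"])
t=bot.camera("top")[:,:,::-1]; s=bot.camera("scene")[:,:,::-1]
crop(s,"a5s",156,100,316,285,3); crop(t,"a5t",286,142,396,262,4)
E
```

```text
t 6.40 pos [ 0.4998 -0.2903  0.1139] yaw 41.06 F [-0.1058  1.9991 -4.7873] w 0.0170
 rot [ 0.1   0.13 -0.94]  shift [ 5.4  1.8 83.9]
[ 0.8969  0.2928 -0.4864  1.7624  0.1533  1.1226 -0.4927] [0.1376 0.0148 0.0093]
```

View pics/a5s.png

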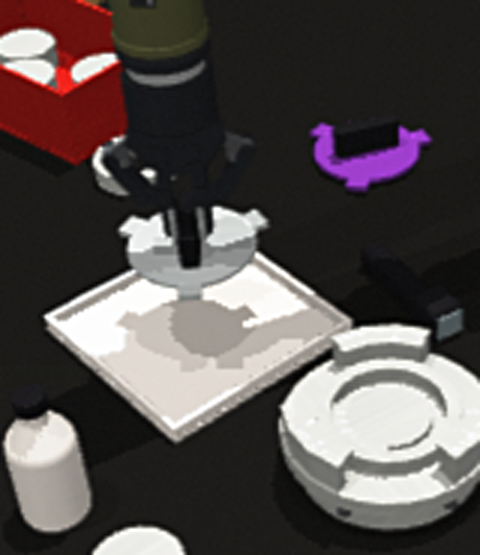

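View pics/a5t.png

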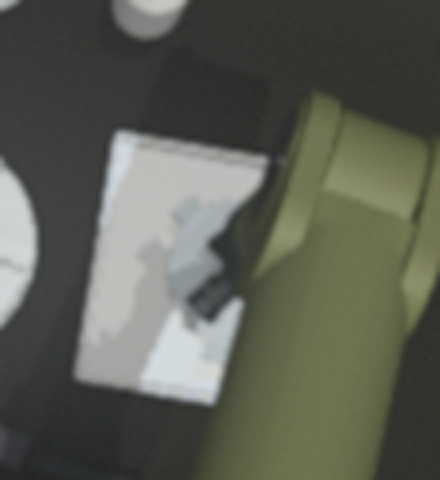

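Emit:
drive_tool(claw=[255, 255, 255, 255, 255, 255, 255], delta_pos=[[2.5, 1, 18], [2.5, 1, 20], [0, 0, 18], [0, 0, 12], [0, 0, 8], [0, 0, 5], [0, 0, 1]], dr=[[0, 0, 0], [0, 0, 0], [0, 0, 0], [0, 0, 0], [0, 0, 0], [0, 0, 0], [0, 0, 0]])

```text
time: 7.08
ee_pos: [0.5053, -0.2845, 0.0315]
ee_rot: [-2.939, -1.111, 0.004]
wrist_force: [-1.0, -0.0, -3.5]
gripper_width: 0.0169
```

Emit:
drive_tool(claw=[255, 255, 255], delta_pos=[[0, 0, 2], [0, 0, 2], [0, 0, 0]], dr=[[0, 0, 0], [0, 0, 0], [0, 0, 0]])

```text
time: 7.33
ee_pos: [0.5057, -0.2849, 0.0283]
ee_rot: [2.938, 1.11, -0.002]
wrist_force: [-0.3, 0.3, -4.9]
gripper_width: 0.0166
```

Emit:
drive_tool(claw=[255, 255, 255], delta_pos=[[0, 0, 1], [0, 0, 1], [0, 0, 0]], dr=[[0, 0, 0], [0, 0, 0], [0, 0, 0]])

```text
time: 7.58
ee_pos: [0.5058, -0.2851, 0.0271]
ee_rot: [2.938, 1.11, -0.002]
wrist_force: [-2.0, -0.2, 3.5]
gripper_width: 0.0169
```

Emit:
drive_tool(claw=[180, 100, 80, 80, 80, 80, 80, 80], delta_pos=[[0, 0, 0], [0, 0, 0], [0, 0, 0], [0, 0, 0], [0, 0, -10], [0, 0, -30], [0, 0, -35], [0, 0, -35]], dr=[[0, 0, 0], [0, 0, 0], [0, 0, 0], [0, 0, 0], [0, 0, 0], [0, 0, 0], [0, 0, 0], [0, 0, 0]])

```text
time: 8.25
ee_pos: [0.5052, -0.2841, 0.1373]
ee_rot: [-2.938, -1.111, 0.003]
wrist_force: [1.4, -0.8, -0.1]
gripper_width: 0.0583
```

```bash
python3 - <<'E'
from h import *
go(.517,.2795,.25,159.5); s=bot.get_state();print(s["joints"],s["ft_torque"])
t=bot.camera("top")[:,:,::-1]; s=bot.camera("scene")[:,:,::-1]
crop(s,"a6s",156,100,336,285,3); crop(t,"a6t",226,162,306,242,7)
E
```

```text
t 8.25 pos [ 0.5052 -0.2841  0.1373] yaw 41.42 F [ 1.3586 -0.8493 -0.0775] w 0.0583
 rot [  -0.16   -0.04 -118.08]  shift [ 186.4  532.  -112.7]
[ 0.893   0.2768 -0.4966  1.732   0.1428  1.1707 -0.4917] [-0.0165 -0.0633 -0.0156]
```

View pics/a6s.png

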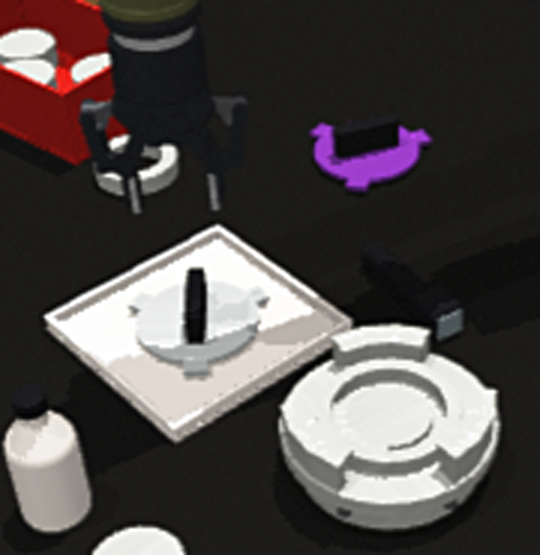

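View pics/a6t.png

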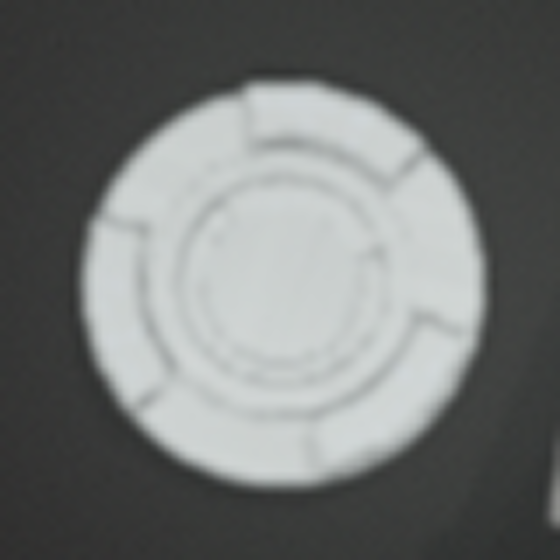

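The lid lies flat in the tray (crop (197,320)), bar up. Now the open flange; enhance for the land ends and the centre.

```bash
python3 - <<'E'
from h import *
a=np.mean([bot.camera("top").astype(float) for _ in range(4)],0); b=np.mean([bot.camera("scene").astype(float) for _ in range(2)],0)
np.save("top1.npy",a); np.save("scene1.npy",b)
def enh(im,x0,y0,x1,y1,f,lo,hi,name):
    g=im.mean(2)[y0:y1,x0:x1]; g=np.clip((g-lo)/(hi-lo)*255,0,255).astype(np.uint8)
    cv2.imwrite(f"pics/{name}.png",cv2.resize(g,None,fx=f,fy=f,interpolation=cv2.INTER_CUBIC))
enh(a,240,176,292,228,11,130,220,"e_t")
enh(b,246,205,326,265,9,90,250,"e_s")
E
```

```text
(no output)
```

View pics/e_t.png

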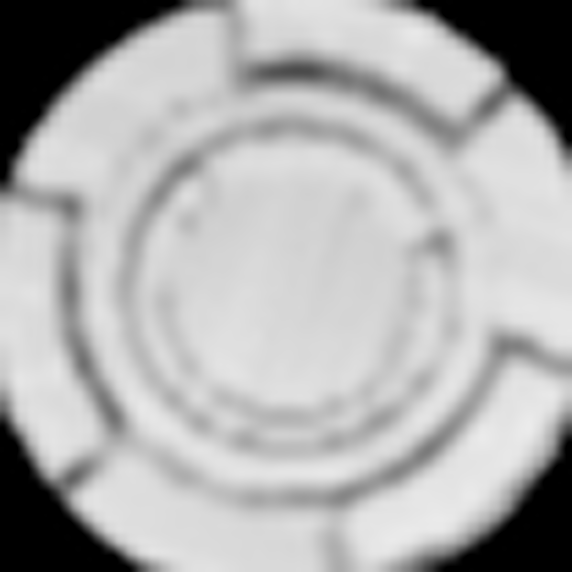

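View pics/e_s.png

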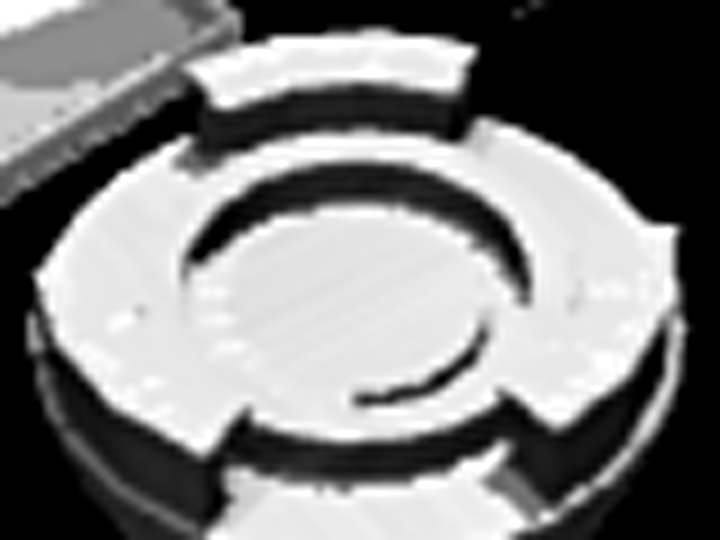

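```bash
python3 - <<'E'
from h import *
from scipy.ndimage import map_coordinates
a=np.load("top1.npy").mean(2)
c=np.array([.5265,-.0455])
th=np.radians(np.arange(0,360,5))
def prof(z,r0,r1):
    rs=np.arange(r0,r1,.0003); out=[]
    for t in th:
        P=np.c_[c[0]+rs*np.cos(t),c[1]+rs*np.sin(t),np.full(len(rs),z)]
        px=proj("top",P); v=map_coordinates(a,[px[:,1],px[:,0]],order=3); out.append(rs[v.argmin()])
    return np.array(out)
for z,r0,r1,nm in((.06,.042,.054,"ring in"),(.053,.030,.041,"disc edge")):
    r=prof(z,r0,r1); print(nm,(r*1000).round(1))
    ok=np.abs(r-np.median(r))<.003
    if nm=="disc edge": ok&=~((np.degrees(th)<45)|(np.degrees(th)>285))
    A=np.c_[np.cos(th),np.sin(th),np.ones(len(th))]; x=np.linalg.lstsq(A[ok],r[ok],rcond=None)[0]; print(x*1000,"centre",c+x[:2])
# bright/dark edge fit of outer outline r=90? 
# land end in top crop
P=onplane("top",np.array([(432,240)])/11+[240,176]-.45,.053)[:,:2]; print("landend top",P,np.degrees(np.arctan2(*(P-c)[0][::-1])),np.linalg.norm(P-c))
P=onplane("scene",np.array([(355,400),(190,268),(210,285)])/9+[246,205]-.45,.053)[:,:2]; print("landend sc",P,np.degrees(np.arctan2((P-c)[:,1],(P-c)[:,0])),np.linalg.norm(P-c,axis=1))
# ring inner edge scene: hooks corners etc
q=np.array([(250,408),(505,395),(470,45),(190,70)])/9+[246,205]-.45
P=onplane("scene",q,.0745)[:,:2]; print(P,np.degrees(np.arctan2((P-c)[:,1],(P-c)[:,0])),np.linalg.norm(P-c,axis=1))
E
```

```text
ring in [48.6 48.3 48.  48.3 48.6 48.6 48.3 47.7 47.7 48.  47.7 47.4 47.7 47.7
 47.7 47.4 47.1 47.4 47.7 47.4 46.8 47.1 46.8 46.5 46.5 46.5 45.6 45.6
 45.6 45.9 45.9 45.6 45.  45.  45.3 45.3 45.  45.3 45.  45.  45.  45.3
 44.7 44.7 45.  45.3 45.3 45.6 45.9 46.2 46.5 47.1 46.8 45.9 45.9 45.9
 45.6 45.3 44.7 45.  46.8 46.8 47.1 47.7 48.  48.  48.  48.  48.  48.3
 47.7 48. ]
[ 1.4629  0.5536 46.6208] centre [ 0.528  -0.0449]
disc edge [30.  30.  30.6 31.2 31.5 31.2 30.6 40.8 37.2 36.  36.6 36.9 36.3 34.2
 31.5 35.1 36.  36.3 36.9 36.9 36.6 36.6 36.3 36.  36.  36.3 36.3 36.
 35.7 36.  35.7 35.1 35.4 36.  36.  35.4 35.4 35.7 36.  35.1 34.8 34.5
 40.8 40.8 35.1 34.5 34.8 34.5 33.6 33.3 33.3 33.  33.6 34.8 34.5 34.8
 35.1 36.6 40.8 40.8 30.  30.  30.  30.  31.8 32.7 32.4 31.5 30.  30.
 30.  30. ]
[ 0.0547  0.9782 35.3374] centre [ 0.5266 -0.0445]
landend top [[ 0.5426 -0.0858]] -68.24682457956732 0.043400502148313994
landend sc [[ 0.5576 -0.0206]
 [ 0.5448 -0.0873]
 [ 0.5467 -0.0787]] [ 38.6599 -66.371  -58.7136] [0.0398 0.0457 0.0389]
[[ 0.5921 -0.0283]
 [ 0.5492  0.022 ]
 [ 0.4436 -0.0654]
 [ 0.4992 -0.123 ]] [  14.7335   71.4256 -166.5219 -109.4119] [0.0678 0.0712 0.0853 0.0822]
```

Emit:
drive_tool(claw=[80, 80, 80, 80, 80, 80, 80, 80, 80, 80], delta_pos=[[0, 0, -12], [0, 0, -12], [0, 0, -12], [0, 0, -12], [0, 0, -12], [0, 0, -12], [0, 0, -12], [0, 0, -12], [0, 0, -12], [0, 0, -5]], dr=[[0, 0, -7], [0, 0, -7], [0, 0, -7], [0, 0, -7], [0, 0, -7], [0, 0, -7], [0, 0, -7], [0, 0, -7], [0, 0, -7], [0, 0, -7]])

```text
time: 9.48
ee_pos: [0.506, -0.2845, 0.2493]
ee_rot: [-1.762, -2.6, 0.002]
wrist_force: [-0.0, 0.2, 0.9]
gripper_width: 0.0585
```

Emit:
drive_tool(claw=[80, 80, 80, 80, 80, 80, 80], delta_pos=[[0, 0, 0], [0, 0, 0], [0, 0, 0], [0, 0, 0], [0, 0, 0], [0, 0, 0], [0, 0, 0]], dr=[[0, 0, -7], [0, 0, -7], [0, 0, -7], [0, 0, -7], [0, 0, -7], [0, 0, -7], [0, 0, -6]])

```text
time: 10.07
ee_pos: [0.5052, -0.2842, 0.2474]
ee_rot: [-0.552, -3.089, -0.0]
wrist_force: [0.3, -0.2, 0.4]
gripper_width: 0.0584
```

```bash
python3 - <<'E'
from h import *
go(.517,.2795,.25,159.5); s=bot.get_state();print(s["joints"],s["ft_torque"])
E
```

```text
t 10.07 pos [ 0.5052 -0.2842  0.2474] yaw 159.74 F [ 0.2964 -0.2196  0.3591] w 0.0584
 rot [-0.02 -0.21  0.24]  shift [186.4 532.1  -2.6]
[ 1.1095  0.2385 -0.7522  1.5838  0.1654  1.3882  1.558 ] [ 0.016  -0.0457  0.0284]
```

Emit:
drive_tool(claw=[80, 80, 80, 80, 80, 80, 80, 80, 80, 80], delta_pos=[[11.6, 33.2, 0], [11.6, 33.2, 0], [11.6, 33.2, 0], [11.6, 33.2, 0], [11.6, 33.2, 0], [11.6, 33.2, 0], [11.6, 33.2, 0], [11.6, 33.2, 0], [11.6, 33.2, 0], [11.6, 33.2, 0]], dr=[[0, 0, 0], [0, 0, 0], [0, 0, 0], [0, 0, 0], [0, 0, 0], [0, 0, 0], [0, 0, 0], [0, 0, 0], [0, 0, 0], [0, 0, 0]])

```text
time: 10.9
ee_pos: [0.5133, 0.0686, 0.2477]
ee_rot: [-0.562, -3.088, 0.003]
wrist_force: [0.7, 0.4, -1.0]
gripper_width: 0.0586
```

```bash
python3 - <<'E'
from h import *
go(.517,.2795,.25,159.5); s=bot.get_state();print(s["joints"],s["ft_torque"])
E
```

```text
t 10.90 pos [0.5133 0.0686 0.2477] yaw 159.38 F [ 0.7206  0.3902 -0.9576] w 0.0586
 rot [-0.12 -0.14 -0.12]  shift [ 70.4 198.9  -2.3]
[ 0.7727  0.1104 -1.0108  1.7208  0.0958  1.3661  0.9557] [-0.04   -0.0626 -0.0227]
```

Emit:
drive_tool(claw=[80, 80, 80, 80, 80, 80, 80, 80], delta_pos=[[11.7, 33.1, 0], [11.7, 33.1, 0], [11.7, 33.1, 0], [11.7, 33.1, 0], [11.7, 33.1, 0], [7, 20, 0], [4.9, 13.4, 0], [0, 0, 0]], dr=[[0, 0, 0], [0, 0, 0], [0, 0, 0], [0, 0, 0], [0, 0, 0], [0, 0, 0], [0, 0, 0], [0, 0, 0]])

```text
time: 11.57
ee_pos: [0.516, 0.2822, 0.2471]
ee_rot: [-0.551, -3.088, -0.001]
wrist_force: [-0.4, 0.7, -0.5]
gripper_width: 0.0588
```

```bash
python3 - <<'E'
from h import *
go(.517,.2795,.25,159.5); s=bot.get_state();print(s["joints"],s["ft_torque"])
t=bot.camera("top")[:,:,::-1]; s=bot.camera("scene")[:,:,::-1]
crop(s,"b1s",325,180,465,350,4); crop(t,"b1t",112,152,222,262,5)
E
```

```text
t 11.57 pos [0.516  0.2822 0.2471] yaw 159.77 F [-0.3841  0.7365 -0.4584] w 0.0588
 rot [-0.   -0.29  0.27]  shift [-1.8 -2.2 -2.9]
[ 0.3178  0.352  -1.0702  1.5572  0.3064  1.4197  0.444 ] [0.0118 0.0153 0.001 ]
```

View pics/b1s.png

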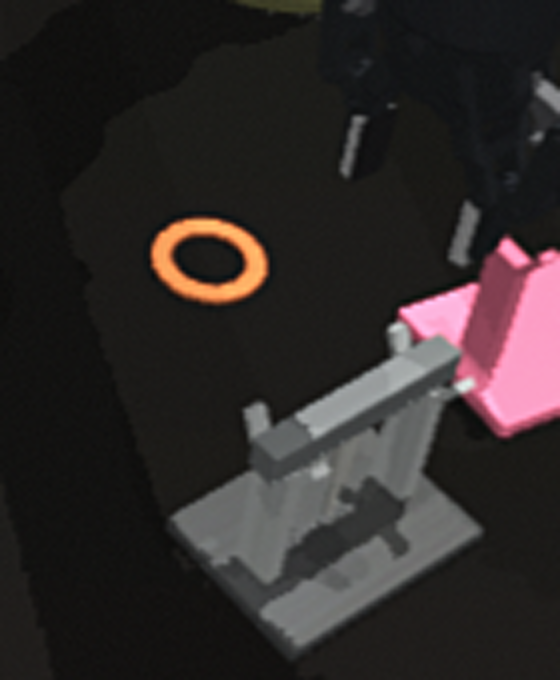

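Emit:
drive_tool(claw=[80, 80, 80, 80, 80, 80, 80], delta_pos=[[-0.9, -1.1, 15], [-0.9, -1.1, 20], [0, 0, 20], [0, 0, 20], [0, 0, 20], [0, 0, 12], [0, 0, 0]], dr=[[0, 0, 0], [0, -0.2, 0], [0, 0, 0], [0, 0, 0], [0, 0, 0], [0, 0, 0], [0, 0, 0]])

```text
time: 12.25
ee_pos: [0.5182, 0.272, 0.1384]
ee_rot: [-0.565, -3.088, 0.009]
wrist_force: [-1.2, -1.1, 0.1]
gripper_width: 0.0586
```

```bash
python3 - <<'E'
from h import *
go(.517,.2795,.0925,159.5); s=bot.get_state();print(s["joints"],s["ft_torque"])
t=bot.camera("top")[:,:,::-1]; s=bot.camera("scene")[:,:,::-1]
crop(s,"b2s",345,200,455,350,5)
E
```

```text
t 12.25 pos [0.5182 0.272  0.1384] yaw 159.25 F [-1.1661 -1.0583  0.1064] w 0.0586
 rot [-0.34 -0.04 -0.25]  shift [ 3.8  6.6 45.9]
[ 0.2912  0.4306 -1.0174  1.7019  0.3883  1.2335  0.3896] [0.0421 0.0486 0.0137]
```

View pics/b2s.png

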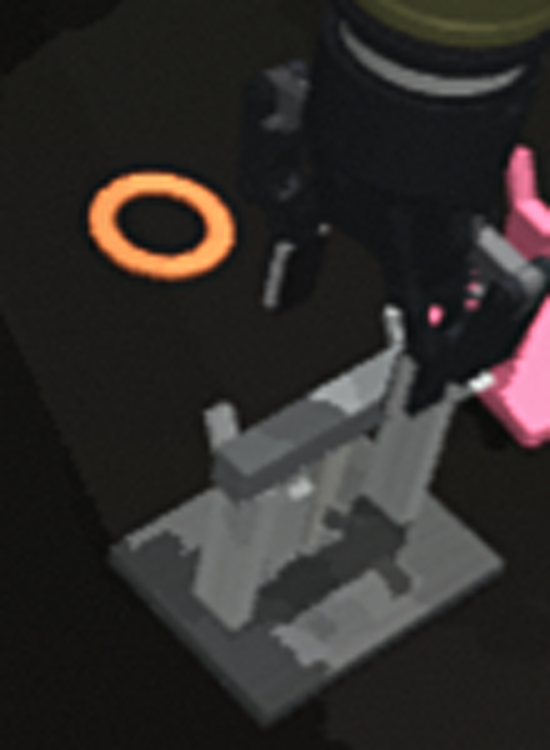

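Emit:
drive_tool(claw=[80, 80, 80], delta_pos=[[2, 3.3, 0], [1.8, 3.3, 0], [0, 0, 0]], dr=[[-0.3, 0, -0.2], [0, 0, 0], [0, 0, 0]])

```text
time: 12.6
ee_pos: [0.518, 0.2842, 0.1426]
ee_rot: [0.554, 3.088, 0.008]
wrist_force: [0.2, 0.3, 0.0]
gripper_width: 0.0587
```

```bash
python3 - <<'E'
from h import *
go(.517,.2795,.0925,159.5)
E
```

```text
t 12.60 pos [0.518  0.2842 0.1426] yaw 159.65 F [0.2339 0.2954 0.0416] w 0.0587
 rot [0.33 0.19 0.16]  shift [-0.7 -4.7 50.1]
```

Emit:
drive_tool(claw=[80, 80, 80], delta_pos=[[0, 0, 0], [0, 0, 0], [0, 0, 0]], dr=[[0, 0, 0], [0, 0, 0], [0, 0, 0]])

```text
time: 12.85
ee_pos: [0.518, 0.2827, 0.1416]
ee_rot: [0.556, 3.089, 0.005]
wrist_force: [1.0, -0.0, -0.3]
gripper_width: 0.0589
```

```bash
python3 - <<'E'
from h import *
go(.517,.2795,.0925,159.5); print(bot.get_state()["qd"])
E
```

```text
t 12.85 pos [0.518  0.2827 0.1416] yaw 159.60 F [ 1.037  -0.0489 -0.3205] w 0.0589
 rot [0.22 0.15 0.1 ]  shift [-0.2 -3.4 49.1]
[ 0.0013  0.0015  0.0031  0.0013 -0.0007 -0.0024 -0.001 ]
```

Emit:
drive_tool(claw=[80, 80, 80, 80, 80, 80, 80, 80, 80, 80], delta_pos=[[0, -1.7, 6], [0, -1.7, 8], [0, 0, 8], [0, 0, 8], [0, 0, 7], [0, 0, 6], [0, 0, 4], [0, 0, 2], [0, 0, 0], [0, 0, 0]], dr=[[0.1, 0.1, 0], [0, 0, 0], [0, 0, 0], [0, 0, 0], [0, 0, 0], [0, 0, 0], [0, 0, 0], [0, 0, 0], [0, 0, 0], [0, 0, 0]])

```text
time: 13.68
ee_pos: [0.5169, 0.2798, 0.0925]
ee_rot: [0.556, 3.091, 0.003]
wrist_force: [-0.0, 0.1, 1.1]
gripper_width: 0.0588
```

```bash
python3 - <<'E'
from h import *
go(.517,.2795,.0925,159.5); print(bot.get_state()["qd"])
s=bot.camera("scene")[:,:,::-1]
crop(s,"b3s",345,200,455,350,5)
E
```

```text
t 13.68 pos [0.5169 0.2798 0.0925] yaw 159.60 F [-0.004   0.0521  1.1495] w 0.0588
 rot [0.14 0.04 0.1 ]  shift [-0.2 -0.2 -0. ]
[ 0.0018 -0.0063 -0.0056 -0.0054 -0.0008  0.003  -0.0014]
```

View pics/b3s.png

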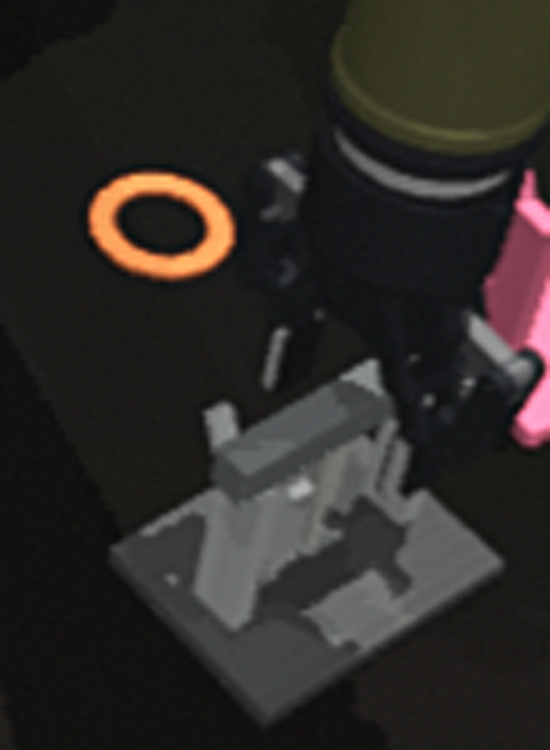

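```bash
python3 - <<'E'
from h import *
s=bot.get_state();M=R.from_rotvec(s["ee_rot"]).as_matrix();p=s["ee_pos"]
pts=[p+M[:,1]*.030-.0*M[:,2],p-M[:,1]*.030,p]
print((proj("scene",pts)-[345,200])*5)
a=np.radians(-20.3); u=np.array([np.cos(a),np.sin(a)])
for c in [(.517,.2795)]:
    print((proj("scene",[[*(np.array(c)+k*u),.111] for k in(-.065,0,.065)])-[345,200])*5)
E
```

```text
[[390.1468 485.1041]
 [285.1561 388.707 ]
 [336.53   435.8773]]
[[456.1442 340.9356]
 [343.5624 407.0943]
 [224.5018 477.102 ]]
```

Fingertips straddle the bar's middle as projected (crop (337,436)). Closing.

Emit:
drive_tool(claw=[140, 190, 230, 255, 255, 255, 255, 255], delta_pos=[[0, 0, 0], [0, 0, 0], [0, 0, 0], [0, 0, 0], [0, 0, 0], [0, 0, 0], [0, 0, 0], [0, 0, 0]], dr=[[0, 0, 0], [0, 0, 0], [0, 0, 0], [0, 0, 0], [0, 0, 0], [0, 0, 0], [0, 0, 0], [0, 0, 0]])

```text
time: 14.4
ee_pos: [0.517, 0.2795, 0.0927]
ee_rot: [0.557, 3.091, 0.003]
wrist_force: [-0.7, -1.8, 5.1]
gripper_width: 0.0171
```

```bash
python3 - <<'E'
from h import *
go(.517,.2795,.0925,159.5); print(bot.get_state()["qd"],bot.get_state()["ft_torque"])
E
```

```text
t 14.40 pos [0.517  0.2795 0.0927] yaw 159.58 F [-0.6533 -1.8016  5.0611] w 0.0171
 rot [0.11 0.06 0.08]  shift [-0.  -0.   0.2]
[ 0.0012  0.0001  0.0025  0.0005 -0.0013 -0.0008  0.0004] [-0.3491  0.1636 -0.0543]
```

Emit:
drive_tool(claw=[255, 255, 255, 255, 255, 255, 255, 255, 255, 255], delta_pos=[[0, 0, -3], [0, 0, -6], [0, 0, -9], [0, 0, -12], [0, 0, -14], [0, 0, -14], [0, 0, -14], [0, 0, -12], [0, 0, -6], [0, 0, 0]], dr=[[0, 0, 0], [0, 0, 0], [0, 0, 0], [0, 0, 0], [0, 0, 0], [0, 0, 0], [0, 0, 0], [0, 0, 0], [0, 0, 0], [0, 0, 0]])

```text
time: 15.23
ee_pos: [0.5175, 0.2801, 0.1844]
ee_rot: [0.556, 3.088, 0.006]
wrist_force: [-0.0, -0.5, -2.0]
gripper_width: 0.0171
```

```bash
python3 - <<'E'
from h import *
go(.5361,-.0857,.185,159.6); s=bot.get_state();print(s["joints"],s["qd"],s["ft_torque"])
s=bot.camera("scene")[:,:,::-1]
crop(s,"b4s",345,150,455,350,4)
E
```

```text
t 15.23 pos [0.5175 0.2801 0.1844] yaw 159.58 F [-0.0271 -0.4512 -1.983 ] w 0.0171
 rot [ 0.24  0.17 -0.02]  shift [-144.9 -336.3   -0.6]
[ 0.3073  0.3894 -1.0476  1.6497  0.3487  1.3007  0.4134] [-0.0055  0.0205  0.0152  0.0348  0.0089 -0.0191 -0.0084] [-0.0036  0.0777 -0.0116]
```

View pics/b4s.png

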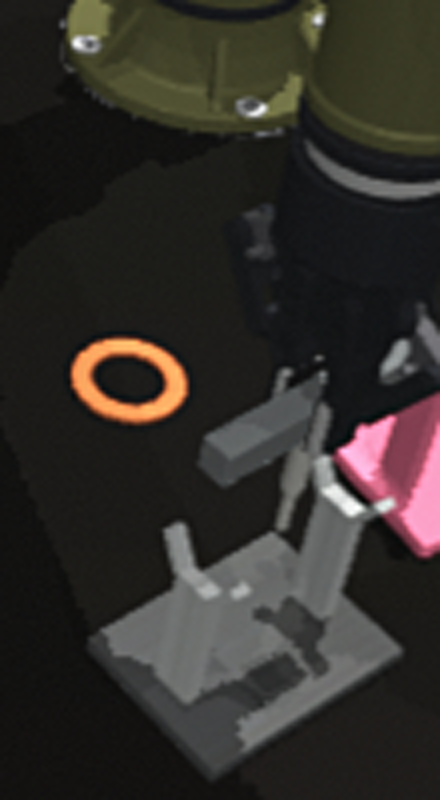

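The probe hangs upright in the grip, tip at crop (282,525). Moving above the groove start.

Emit:
drive_tool(claw=[255, 255, 255, 255, 255, 255, 255, 255, 255, 255], delta_pos=[[-4, -9.4, 0], [-8, -18.7, 0], [-11, -25, 0], [-11, -25, 0], [-11, -25, 0], [-11, -25, 0], [-11, -25, 0], [-11, -25, 0], [-11, -25, 0], [-11, -25, 0]], dr=[[0.1, 0.1, 0], [0, 0, 0], [0, 0, 0], [0, 0, 0], [0, 0, 0], [0, 0, 0], [0, 0, 0], [0, 0, 0], [0, 0, 0], [0, 0, 0]])

```text
time: 16.12
ee_pos: [0.5298, 0.0283, 0.1811]
ee_rot: [-0.557, -3.089, 0.0]
wrist_force: [0.8, 0.9, -2.3]
gripper_width: 0.0168
```

Emit:
drive_tool(claw=[255, 255, 255, 255, 255, 255, 255, 255, 255], delta_pos=[[-11, -25, 0], [-11, -25, 0], [-10, -23, 0], [-7, -17, 0], [-4, -11, 0], [-2, -5, 0], [0, -2, 0], [0, 0, 0], [0, 0, 0]], dr=[[0, 0, 0], [0, 0, 0], [0, 0, 0], [0, 0, 0], [0, 0, 0], [0, 0, 0], [0, 0, 0], [0, 0, 0], [0, 0, 0]])

```text
time: 16.87
ee_pos: [0.5353, -0.0845, 0.182]
ee_rot: [-0.553, -3.091, -0.002]
wrist_force: [0.0, 0.3, -0.9]
gripper_width: 0.0173
```

```bash
python3 - <<'E'
from h import *
go(.5361,-.0857,.150,159.6); s=bot.get_state();print(s["joints"],s["qd"],s["ft_torque"])
E
```

```text
t 16.87 pos [ 0.5353 -0.0845  0.182 ] yaw 159.72 F [ 0.0045  0.257  -0.9486] w 0.0173
 rot [ 0.05 -0.09  0.12]  shift [-1.2 -0.9 32. ]
[ 0.968   0.2357 -0.9672  1.7596  0.2023  1.2539  1.1668] [-0.0076 -0.0035 -0.0031 -0.0029  0.0011  0.0006  0.0014] [ 0.001   0.0211 -0.0448]
```

Emit:
drive_tool(claw=[255, 255, 255, 255, 255, 255], delta_pos=[[-0.6, -0.5, 6], [-0.6, -0.4, 8], [0, 0, 8], [0, 0, 6], [0, 0, 2], [0, 0, 0]], dr=[[0, 0, 0.1], [0, 0, 0], [0, 0, 0], [0, 0, 0], [0, 0, 0], [0, 0, 0]])

```text
time: 17.37
ee_pos: [0.5355, -0.0871, 0.1509]
ee_rot: [-0.558, -3.089, -0.002]
wrist_force: [-0.6, 0.1, -0.3]
gripper_width: 0.0173
```

```bash
python3 - <<'E'
from h import *
go(.5361,-.0857,.1177,159.6); st=bot.get_state()
p=st["ee_pos"]; tip=p-[0,0,.0727]; 
t=bot.camera("top")[:,:,::-1]; s=bot.camera("scene")[:,:,::-1]
crop(s,"d1s",236,135,326,275,5); crop(t,"d1t",226,162,306,242,7)
print("tip px exp",(proj("scene",[tip])-[236,135])*5,(proj("top",[tip])-[226,162])*7)
print("groove start px",(proj("scene",[[.5361,-.0857,.045]])-[236,135])*5,(proj("top",[[.5361,-.0857,.045]])-[226,162])*7)
E
```

```text
t 17.37 pos [ 0.5355 -0.0871  0.1509] yaw 159.52 F [-0.5903  0.0903 -0.3366] w 0.0173
 rot [ 0.03 -0.18 -0.08]  shift [-0.1  1.5 33.2]
tip px exp [[163.6065 449.5498]] [[372.433 255.856]]
groove start px [[167.3651 499.5371]] [[369.5254 263.9811]]
```

View pics/d1s.png

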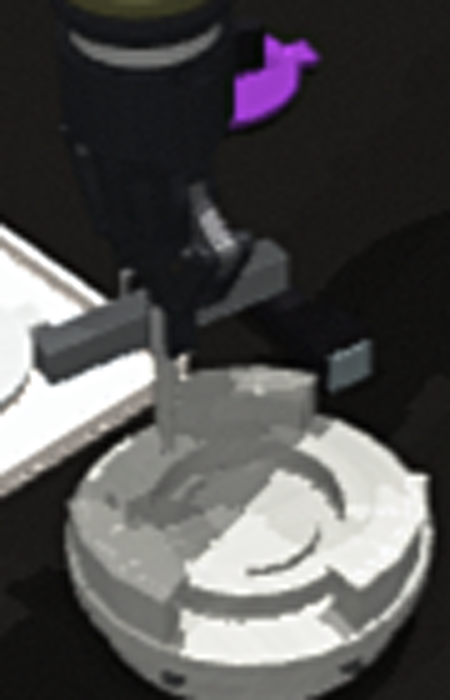

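View pics/d1t.png

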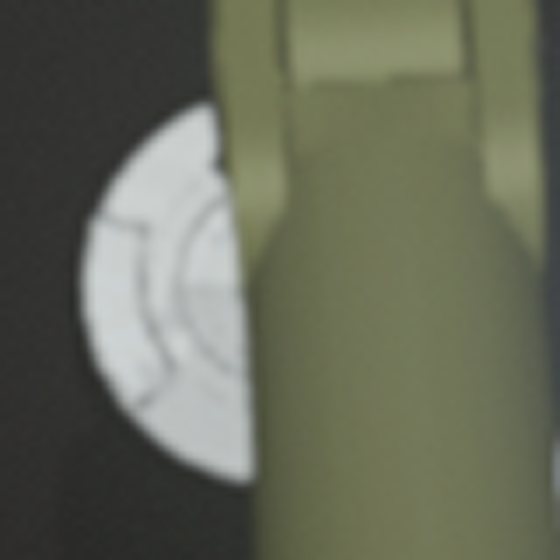

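```bash
python3 - <<'E'
from h import *
b=np.load("scene1.npy"); f=8
x0,y0,x1,y1=256,212,316,262
g=b.mean(2)[y0:y1,x0:x1]; g=np.clip((g-90)/160*255,0,255).astype(np.uint8)
im=cv2.cvtColor(cv2.resize(g,None,fx=f,fy=f,interpolation=cv2.INTER_CUBIC),cv2.COLOR_GRAY2BGR)
c=np.array([.527,-.0447]); yaw=-17.5
def dots(r,z,angs,col):
    a=np.radians(np.array(angs)+yaw); P=np.c_[c[0]+r*np.cos(a),c[1]+r*np.sin(a),np.full(len(a),z)]
    for p in (proj("scene",P)-[x0,y0]+.5)*f-.5: cv2.circle(im,tuple(int(v) for v in p),1,col,-1)
dots(.048,.060,range(0,360,6),(0,0,255))
dots(.036,.053,range(52,309,6),(255,0,0))
for r in np.arange(.036,.0485,.002): dots(r,.053,[52,-52],(0,200,0))
dots(.064,.0745,[-30,-15,0,15,30,90,105,120,135,150,210,225,240,255,270],(0,160,255))
cv2.imwrite("pics/ov.png",im)
E
```

```text
(no output)
```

View pics/ov.png

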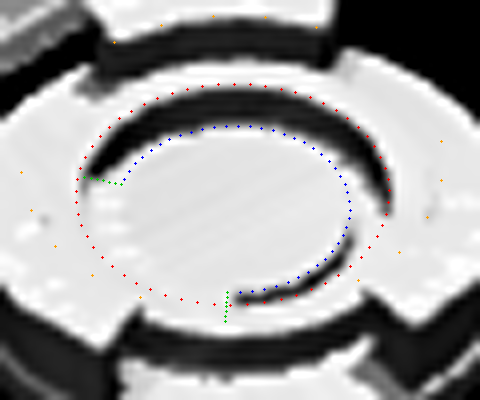

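Overlay of centre (0.527,-0.045), yaw -17.5° fits the ring, disc edge and both land ends within about half a pixel; probe tip seen at crop (165,452) against expected (164,450). Lowering.

```bash
python3 - <<'E'
from h import *
go(.5365,-.0855,.1205,159.6)
E
```

```text
t 17.47 pos [ 0.5362 -0.0872  0.152 ] yaw 159.51 F [-0.727   0.5639 -1.3506] w 0.0173
 rot [ 0.04 -0.07 -0.09]  shift [ 0.4  1.7 31.5]
```

Emit:
drive_tool(claw=[255, 255, 255, 255, 255, 255, 255, 255, 255, 255], delta_pos=[[0.2, 0.8, 4], [0.2, 0.8, 6], [0, 0, 6], [0, 0, 5], [0, 0, 4], [0, 0, 3], [0, 0, 2], [0, 0, 1], [0, 0, 0], [0, 0, 0]], dr=[[0, 0, 0], [0, 0, 0], [0, 0, 0], [0, 0, 0], [0, 0, 0], [0, 0, 0], [0, 0, 0], [0, 0, 0], [0, 0, 0], [0, 0, 0]])

```text
time: 18.3
ee_pos: [0.5365, -0.0857, 0.1212]
ee_rot: [-0.559, -3.091, -0.001]
wrist_force: [0.2, 0.5, -0.9]
gripper_width: 0.0168
```

```bash
python3 - <<'E'
from h import *
go(.5365,-.0855,.118,159.6)
s=bot.camera("scene")[:,:,::-1]
crop(s,"d2s",236,165,326,275,5)
E
```

```text
t 18.30 pos [ 0.5365 -0.0857  0.1212] yaw 159.50 F [ 0.202   0.514  -0.8725] w 0.0168
 rot [ 0.02 -0.05 -0.1 ]  shift [0.  0.2 3.2]
```

View pics/d2s.png

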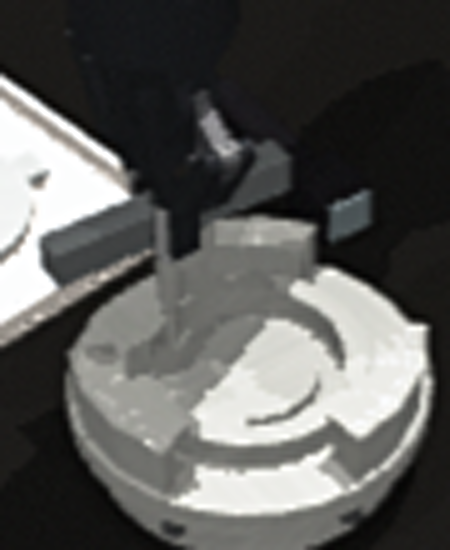

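Emit:
drive_tool(claw=[255, 255, 255, 255, 255], delta_pos=[[0, 0, 1], [0, 0, 1], [0, 0, 0.8], [0, 0, 0], [0, 0, 0]], dr=[[0, 0, 0], [0, 0, 0], [0, 0, 0], [0, 0, 0], [0, 0, 0]])

```text
time: 18.77
ee_pos: [0.5363, -0.0857, 0.1182]
ee_rot: [-0.559, -3.09, -0.001]
wrist_force: [0.7, -0.3, -1.2]
gripper_width: 0.017
```

Emit:
drive_tool(claw=[255, 255, 255], delta_pos=[[0, 0, 0.6], [0, 0, 0], [0, 0, 0]], dr=[[0, 0, 0], [0, 0, 0], [0, 0, 0]])

```text
time: 19.02
ee_pos: [0.5364, -0.0857, 0.1176]
ee_rot: [-0.559, -3.09, -0.001]
wrist_force: [-0.4, 0.4, -1.5]
gripper_width: 0.017
```

Emit:
drive_tool(claw=[255, 255, 255], delta_pos=[[0, 0, 0.5], [0, 0, 0], [0, 0, 0]], dr=[[0, 0, 0], [0, 0, 0], [0, 0, 0]])

```text
time: 19.27
ee_pos: [0.5364, -0.0857, 0.1173]
ee_rot: [-0.559, -3.091, -0.001]
wrist_force: [-0.6, -0.9, 1.2]
gripper_width: 0.0168
```

Emit:
drive_tool(claw=[255, 255, 255], delta_pos=[[0, 0, 0.5], [0, 0, 0], [0, 0, 0]], dr=[[0, 0, 0], [0, 0, 0], [0, 0, 0]])

```text
time: 19.52
ee_pos: [0.5366, -0.0857, 0.1171]
ee_rot: [-0.559, -3.091, -0.001]
wrist_force: [-1.0, 0.7, 4.3]
gripper_width: 0.017
```

```bash
cat > arc.py <<'E'
from h import *
import sys
c=np.array([.5274,-.0445]); yaw=np.radians(159.6)
M=np.array([[np.cos(yaw),np.sin(yaw)],[np.sin(yaw),-np.cos(yaw)]])
st=np.array([1.5,3]+[4.53]*51+[3,1.5]); ang=np.radians(-77.5-np.r_[0,np.cumsum(st)])
P=c+.042*np.c_[np.cos(ang),np.sin(ang)]
T=(P-np.array([.5365,-.0856]))*1000@M   # tool-frame cumulative
T=T.round(1); D=np.diff(np.vstack([[0,0],T[1:]]),axis=0).round(1)
def check(k):
    s=bot.get_state(); p=s["ee_pos"]; v=p[:2]-c
    print("t %.2f r %.1f phi %.1f (cmd %.1f) z %.4f F %s yaw %.1f"%(s["time"],np.linalg.norm(v)*1000,np.degrees(np.arctan2(v[1],v[0])),(np.degrees(ang[k])+180)%360-180,p[2],s["wrist_force"],np.degrees(np.arctan2(*R.from_rotvec(s["ee_rot"]).as_matrix()[1::-1,0]))), "tool err",((P[k]-p[:2])*1000@M).round(1))
if __name__=="__main__":
    if len(sys.argv)>1: check(int(sys.argv[1]))
    else:
        for i in range(0,55,9): print(i,[[float(a),float(b),0] for a,b in D[i:i+9]])
E
python3 arc.py; python3 arc.py 0
```

```text
0 [[1.0, -0.5, 0], [1.9, -1.1, 0], [3.0, -1.5, 0], [3.0, -1.2, 0], [3.2, -1.0, 0], [3.3, -0.7, 0], [3.2, -0.4, 0], [3.4, -0.2, 0], [3.3, 0.0, 0]]
9 [[3.3, 0.3, 0], [3.3, 0.6, 0], [3.2, 0.9, 0], [3.1, 1.1, 0], [3.0, 1.3, 0], [3.0, 1.6, 0], [2.8, 1.8, 0], [2.6, 2.0, 0], [2.5, 2.2, 0]]
18 [[2.3, 2.4, 0], [2.1, 2.6, 0], [1.8, 2.7, 0], [1.7, 2.9, 0], [1.4, 3.0, 0], [1.2, 3.1, 0], [1.0, 3.1, 0], [0.7, 3.3, 0], [0.4, 3.3, 0]]
27 [[0.2, 3.3, 0], [-0.1, 3.3, 0], [-0.4, 3.3, 0], [-0.6, 3.3, 0], [-0.9, 3.2, 0], [-1.1, 3.1, 0], [-1.4, 3.0, 0], [-1.6, 2.9, 0], [-1.8, 2.8, 0]]
36 [[-2.0, 2.6, 0], [-2.3, 2.5, 0], [-2.4, 2.2, 0], [-2.6, 2.1, 0], [-2.8, 1.9, 0], [-2.8, 1.6, 0], [-3.1, 1.4, 0], [-3.1, 1.2, 0], [-3.2, 0.9, 0]]
45 [[-3.2, 0.6, 0], [-3.3, 0.4, 0], [-3.3, 0.2, 0], [-3.3, -0.2, 0], [-3.3, -0.4, 0], [-3.3, -0.6, 0], [-3.2, -0.9, 0], [-3.1, -1.2, 0], [-2.0, -0.9, 0]]
54 [[-1.0, -0.5, 0]]
t 19.52 r 42.2 phi -77.4 (cmd -77.5) z 0.1171 F [-1.0094  0.6703  4.2846] yaw 159.5 tool err [0.2 0.2]
```

Emit:
drive_tool(claw=[255, 255], delta_pos=[[0, 0, -0.3], [0, 0, 0]], dr=[[0, 0, 0], [0, 0, 0]])

```text
time: 19.68
ee_pos: [0.5365, -0.0857, 0.1171]
ee_rot: [-0.559, -3.091, -0.001]
wrist_force: [-0.8, 0.3, 3.0]
gripper_width: 0.0173
```

Emit:
drive_tool(claw=[255, 255, 255, 255, 255], delta_pos=[[1.0, -0.5, 0], [1.9, -1.1, 0], [3.0, -1.5, 0], [3.0, -1.2, 0], [3.2, -1.0, 0]], dr=[[0, 0, 0], [0, 0, 0], [0, 0, 0], [0, 0, 0], [0, 0, 0]])

```text
time: 20.1
ee_pos: [0.5235, -0.0867, 0.1172]
ee_rot: [0.559, 3.091, 0.001]
wrist_force: [2.9, -1.2, 2.3]
gripper_width: 0.0172
```

```bash
python3 arc.py 5
```

```text
t 20.10 r 42.4 phi -95.3 (cmd -95.6) z 0.1172 F [ 2.9201 -1.1771  2.2924] yaw 159.5 tool err [0.3 0.4]
```

Emit:
drive_tool(claw=[255, 255, 255, 255, 255, 255, 255], delta_pos=[[3.3, -0.7, 0], [3.2, -0.4, 0], [3.4, -0.2, 0], [3.3, 0.0, 0], [3.3, 0.3, 0], [3.3, 0.6, 0], [3.2, 0.9, 0]], dr=[[0, 0, 0], [0, 0, 0], [0, 0, 0], [0, 0, 0], [0, 0, 0], [0, 0, 0], [0, 0, 0]])

```text
time: 20.68
ee_pos: [0.5017, -0.0781, 0.1171]
ee_rot: [-0.559, -3.091, -0.0]
wrist_force: [4.2, -1.5, 3.2]
gripper_width: 0.0172
```

```bash
python3 arc.py 12
```

```text
t 20.68 r 42.3 phi -127.5 (cmd -127.3) z 0.1171 F [ 4.1959 -1.547   3.1699] yaw 159.5 tool err [-0.2  0.3]
```

Emit:
drive_tool(claw=[255, 255, 255, 255, 255, 255, 255, 255], delta_pos=[[3.1, 1.1, -0.1], [3.0, 1.3, 0], [3.0, 1.6, 0], [2.8, 1.8, 0], [2.6, 2.0, 0], [2.5, 2.2, 0], [2.3, 2.4, 0], [2.1, 2.6, 0]], dr=[[0, 0, 0], [0, 0, 0], [0, 0, 0], [0, 0, 0], [0, 0, 0], [0, 0, 0], [0, 0, 0], [0, 0, 0]])

```text
time: 21.35
ee_pos: [0.4867, -0.0564, 0.1171]
ee_rot: [-0.559, -3.09, -0.0]
wrist_force: [3.4, -3.7, 3.4]
gripper_width: 0.0169
```

```bash
python3 arc.py 20
```

```text
t 21.35 r 42.4 phi -163.7 (cmd -163.5) z 0.1171 F [ 3.4381 -3.6786  3.3974] yaw 159.5 tool err [-0.4  0.1]
```

Emit:
drive_tool(claw=[255, 255, 255, 255, 255, 255, 255], delta_pos=[[1.5, 2.7, 0], [1.4, 2.9, 0], [1.3, 3.0, 0], [1.2, 3.1, 0], [1.0, 3.1, 0], [0.7, 3.3, 0], [0.4, 3.3, 0]], dr=[[0, 0, 0], [0, 0, 0], [0, 0, 0], [0, 0, 0], [0, 0, 0], [0, 0, 0], [0, 0, 0]])

```text
time: 21.93
ee_pos: [0.4869, -0.0341, 0.117]
ee_rot: [-0.559, -3.089, 0.001]
wrist_force: [0.5, -6.3, 5.3]
gripper_width: 0.0171
```

```bash
python3 arc.py 27
```

```text
t 21.93 r 41.8 phi 165.6 (cmd 164.7) z 0.1170 F [ 0.4931 -6.312   5.2701] yaw 159.5 tool err [0.2 0.6]
```

Emit:
drive_tool(claw=[255, 255, 255, 255, 255, 255, 255], delta_pos=[[0.2, 3.3, -0.2], [-0.1, 3.3, -0.2], [-0.4, 3.3, 0], [-0.6, 3.3, 0], [-0.9, 3.2, 0], [-1.1, 3.1, 0], [-1.4, 3.0, 0]], dr=[[0, 0, 0], [0, 0, 0], [0, 0, 0], [0, 0, 0], [0, 0, 0], [0, 0, 0], [0, 0, 0]])

```text
time: 22.52
ee_pos: [0.4952, -0.0158, 0.1166]
ee_rot: [-0.558, -3.081, 0.008]
wrist_force: [-9.5, -8.8, 13.6]
gripper_width: 0.0172
```

```bash
python3 arc.py 34
```

```text
t 22.52 r 43.2 phi 138.2 (cmd 133.0) z 0.1166 F [-9.4574 -8.8136 13.5763] yaw 159.5 tool err [-2.6  3.1]
```

```bash
python3 - <<'E'
from h import *
s=bot.get_state()
for k in("joints","qd","joint_efforts","ft_torque","ee_rot"): print(k,s[k])
go(*s["ee_pos"],159.6)
E
```

```text
joints [ 0.9104  0.2061 -1.0099  1.9304  0.1958  1.1199  1.0342]
qd [-0.0993  0.0851  0.0076 -0.0579  0.0769  0.0413 -0.1163]
joint_efforts [ -3.4711 -22.1128  -8.494  -27.8216  -2.4579  -4.3315   0.1069]
ft_torque [-2.3908  2.579   0.0526]
ee_rot [-0.5582 -3.0807  0.0076]
t 22.52 pos [ 0.4952 -0.0158  0.1166] yaw 159.46 F [-9.4574 -8.8136 13.5763] w 0.0172
 rot [-0.38 -0.55 -0.14]  shift [0. 0. 0.]
```

Emit:
drive_tool(claw=[255, 255], delta_pos=[[-0.3, 0.5, -0.6], [0, 0, -0.4]], dr=[[0, 0, 0], [0, 0, 0]])

```text
time: 22.68
ee_pos: [0.4969, -0.0123, 0.1172]
ee_rot: [-0.557, -3.083, -0.002]
wrist_force: [-2.9, -0.9, 1.2]
gripper_width: 0.0173
```

```bash
python3 arc.py 34; python3 - <<'E'
from h import *
s=bot.get_state();print(s["ft_torque"],s["joints"]); go(*s["ee_pos"],159.6)
E
```

```text
t 22.68 r 44.4 phi 133.5 (cmd 133.0) z 0.1172 F [-2.8956 -0.8774  1.2171] yaw 159.5 tool err [-2.3 -0.7]
[-0.1527  0.4586  0.0522] [ 0.909   0.2068 -1.0119  1.929   0.1911  1.1168  1.0342]
t 22.68 pos [ 0.4969 -0.0123  0.1172] yaw 159.52 F [-2.8956 -0.8774  1.2171] w 0.0173
 rot [-0.01 -0.48 -0.08]  shift [0. 0. 0.]
```

Emit:
drive_tool(claw=[255, 255, 255], delta_pos=[[-2.0, 1.8, 0], [-2.0, 1.7, 0], [-2.0, 1.8, 0]], dr=[[0, 0, 0], [0, 0, 0], [0, 0, 0]])

```text
time: 22.93
ee_pos: [0.5073, -0.0096, 0.1179]
ee_rot: [-0.558, -3.09, -0.004]
wrist_force: [-0.4, -0.6, -1.1]
gripper_width: 0.0169
```

```bash
python3 arc.py 36; python3 - <<'E'
from h import *
s=bot.get_state();print(s["ft_torque"],s["qd"]); go(*s["ee_pos"],159.6)
E
```

```text
t 22.93 r 40.3 phi 120.0 (cmd 124.0) z 0.1179 F [-0.3846 -0.5816 -1.08  ] yaw 159.5 tool err [ 3.1 -1.2]
[ 0.0186 -0.0331  0.0236] [-0.0788  0.0898  0.022  -0.0764  0.0847  0.0219 -0.0804]
t 22.93 pos [ 0.5073 -0.0096  0.1179] yaw 159.54 F [-0.3846 -0.5816 -1.08  ] w 0.0169
 rot [ 0.11 -0.12 -0.06]  shift [0. 0. 0.]
```

Emit:
drive_tool(claw=[255, 255, 255], delta_pos=[[-0.9, 2.4, 0.2], [-1.2, 2.3, 0.2], [-1.6, 2.2, 0]], dr=[[0, 0, 0], [0, 0, 0], [0, 0, 0]])

```text
time: 23.18
ee_pos: [0.5134, -0.0051, 0.1179]
ee_rot: [-0.558, -3.09, -0.002]
wrist_force: [0.5, 0.8, -1.4]
gripper_width: 0.0167
```

```bash
python3 arc.py 39; python3 - <<'E'
from h import *
s=bot.get_state();print(s["ft_torque"],s["qd"]); go(*s["ee_pos"],159.6)
E
```

```text
t 23.18 r 41.8 phi 109.6 (cmd 110.4) z 0.1179 F [ 0.4891  0.767  -1.4353] yaw 159.5 tool err [ 0.5 -0.2]
[-0.0114 -0.0222 -0.0254] [-0.0834  0.0778  0.018  -0.0642  0.0702  0.0224 -0.0852]
t 23.18 pos [ 0.5134 -0.0051  0.1179] yaw 159.51 F [ 0.4891  0.767  -1.4353] w 0.0167
 rot [ 0.06 -0.09 -0.09]  shift [0. 0. 0.]
```

Emit:
drive_tool(claw=[255, 255, 255, 255], delta_pos=[[-2.3, 2.0, 0.2], [-2.6, 1.8, 0.2], [-2.8, 1.6, 0], [-3.1, 1.4, 0]], dr=[[0, 0, 0], [0, 0, 0], [0, 0, 0], [0, 0, 0]])

```text
time: 23.52
ee_pos: [0.526, -0.0031, 0.1177]
ee_rot: [-0.559, -3.09, -0.001]
wrist_force: [-0.2, 0.1, -1.2]
gripper_width: 0.0168
```

```bash
python3 arc.py 43
```

```text
t 23.52 r 41.4 phi 91.9 (cmd 92.3) z 0.1177 F [-0.2055  0.082  -1.243 ] yaw 159.5 tool err [0.4 0.4]
```

Tip now just skims the floor. Continuing, a touch lower.

Emit:
drive_tool(claw=[255, 255, 255, 255], delta_pos=[[-3.0, 1.4, 0.2], [-3.1, 1.0, 0.2], [-3.2, 0.7, 0], [-3.3, 0.4, 0]], dr=[[0, 0, 0], [0, 0, 0], [0, 0, 0], [0, 0, 0]])

```text
time: 23.85
ee_pos: [0.5386, -0.004, 0.1173]
ee_rot: [-0.558, -3.089, -0.001]
wrist_force: [-1.8, 1.0, 1.8]
gripper_width: 0.0167
```

```bash
python3 arc.py 47
```

```text
t 23.85 r 42.0 phi 74.6 (cmd 74.1) z 0.1173 F [-1.7854  1.049   1.773 ] yaw 159.5 tool err [-0.3  0. ]
```

Emit:
drive_tool(claw=[255, 255, 255, 255], delta_pos=[[-3.3, 0.2, 0], [-3.3, -0.2, 0], [-3.3, -0.4, 0], [-3.3, -0.6, 0]], dr=[[0, 0, 0], [0, 0, 0], [0, 0, 0], [0, 0, 0]])

```text
time: 24.18
ee_pos: [0.551, -0.0099, 0.1173]
ee_rot: [-0.559, -3.09, -0.001]
wrist_force: [-1.8, 0.5, 2.7]
gripper_width: 0.0171
```

```bash
python3 arc.py 51
```

```text
t 24.18 r 41.9 phi 55.8 (cmd 56.0) z 0.1173 F [-1.773   0.5091  2.6535] yaw 159.5 tool err [0.2 0.1]
```

Emit:
drive_tool(claw=[255, 255, 255, 255, 255, 255], delta_pos=[[-3.1, -0.9, 0], [-3.1, -1.2, 0], [-2.0, -0.9, 0], [-1.0, -0.5, 0], [0, 0, 0], [0, 0, 0]], dr=[[0, 0, 0], [0, 0, 0], [0, 0, 0], [0, 0, 0], [0, 0, 0], [0, 0, 0]])

```text
time: 24.68
ee_pos: [0.5584, -0.0169, 0.1173]
ee_rot: [-0.56, -3.091, -0.0]
wrist_force: [-1.0, -0.2, 1.5]
gripper_width: 0.0172
```

```bash
python3 arc.py 55; python3 - <<'E'
from h import *
s=bot.camera("scene")[:,:,::-1]; crop(s,"d3s",236,165,326,275,5)
st=bot.get_state(); print((proj("scene",[st["ee_pos"]-[0,0,.0724]])-[236,165])*5)
E
```

```text
t 24.68 r 41.6 phi 41.7 (cmd 42.5) z 0.1173 F [-0.9913 -0.2334  1.5219] yaw 159.5 tool err [0.3 0.7]
[[250.5032 436.0537]]
```

View pics/d3s.png

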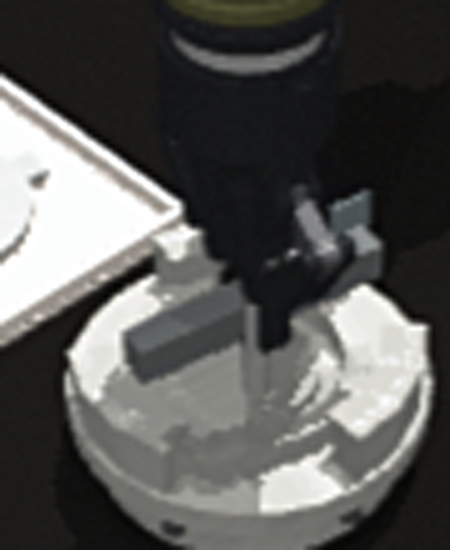

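Emit:
drive_tool(claw=[255, 255, 255, 255, 255, 255, 255, 255, 255, 255], delta_pos=[[0, 0, -2], [0, 0, -4], [0, 0, -7], [0, 0, -10], [0, 0, -12], [0, 0, -12], [0, 0, -12], [0, 0, -7], [0, 0, -2], [0, 0, 0]], dr=[[0, 0, 0], [0, 0, 0], [0, 0, 0], [0, 0, 0], [0, 0, 0], [0, 0, 0], [0, 0, 0], [0, 0, 0], [0, 0, 0], [0, 0, 0]])

```text
time: 25.57
ee_pos: [0.5586, -0.0165, 0.1861]
ee_rot: [0.559, 3.091, 0.0]
wrist_force: [0.1, 1.2, -1.0]
gripper_width: 0.0172
```

```bash
python3 - <<'E'
from h import *
go(.517,.2795,.185,159.6); s=bot.get_state(); print(s["joints"])
im=bot.camera("scene")[:,:,::-1]; crop(im,"d4s",236,125,346,275,5)
print((proj("scene",[s["ee_pos"]-[0,0,.0727]])-[236,125])*5)
E
```

```text
t 25.57 pos [ 0.5586 -0.0165  0.1861] yaw 159.48 F [ 0.0752  1.2499 -1.0151] w 0.0172
 rot [ 0.02  0.02 -0.12]  shift [142.1 262.9   1.1]
[ 0.8362  0.2865 -0.9917  1.7158  0.2498  1.2744  1.0022]
[[249.3207 534.3996]]
```

View pics/d4s.png

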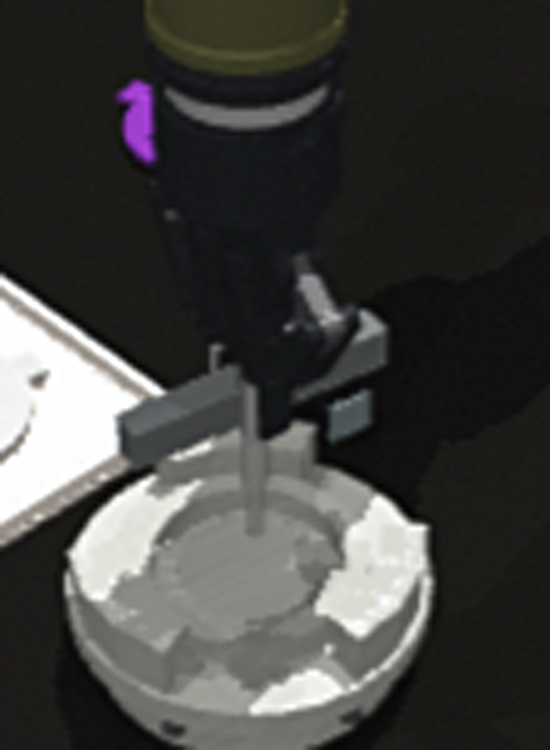

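Emit:
drive_tool(claw=[255, 255, 255, 255, 255, 255, 255, 255, 255, 255], delta_pos=[[5, 9, 0], [9, 17, 0], [12, 22, 0], [12, 22, 0], [12, 22, 0], [12, 22, 0], [12, 22, 0], [12, 22, 0], [12, 22, 0], [12, 22, 0]], dr=[[0, 0, 0], [0, 0, 0], [0, 0, 0], [0, 0, 0], [0, 0, 0], [0, 0, 0], [0, 0, 0], [0, 0, 0], [0, 0, 0], [0, 0, 0]])

```text
time: 26.45
ee_pos: [0.5246, 0.2131, 0.1847]
ee_rot: [-0.558, -3.089, -0.0]
wrist_force: [0.2, -0.6, -0.7]
gripper_width: 0.0171
```

Emit:
drive_tool(claw=[255, 255, 255, 255, 255, 255, 255], delta_pos=[[12, 22, 0], [10, 19, 0], [6, 12, 0], [3, 6, 0], [1, 2, 0], [0, 0, 0], [0, 0, 0]], dr=[[0, 0, 0], [0, 0, 0], [0, 0, 0], [0, 0, 0], [0, 0, 0], [0, 0, 0], [0, 0, 0]])

```text
time: 27.03
ee_pos: [0.5175, 0.2786, 0.1851]
ee_rot: [-0.561, -3.09, 0.001]
wrist_force: [0.5, -1.0, -1.6]
gripper_width: 0.0173
```

```bash
python3 - <<'E'
from h import *
go(.517,.2795,.125,159.6); s=bot.get_state(); print(s["qd"])
E
```

```text
t 27.03 pos [0.5175 0.2786 0.1851] yaw 159.43 F [ 0.5373 -0.988  -1.5911] w 0.0173
 rot [-0.05 -0.08 -0.17]  shift [ 0.8  0.7 60.1]
[ 0.0132 -0.0022  0.0048 -0.0013 -0.0019  0.0022 -0.0011]
```

Emit:
drive_tool(claw=[255, 255, 255, 255, 255, 255, 255, 255, 255, 255], delta_pos=[[0.4, 0.4, 6], [0.3, 0.3, 9], [0, 0, 10], [0, 0, 10], [0, 0, 10], [0, 0, 8], [0, 0, 5], [0, 0, 2], [0, 0, 0], [0, 0, 0]], dr=[[0, 0, -0.1], [0, 0, 0], [0, 0, 0], [0, 0, 0], [0, 0, 0], [0, 0, 0], [0, 0, 0], [0, 0, 0], [0, 0, 0], [0, 0, 0]])

```text
time: 27.87
ee_pos: [0.5169, 0.281, 0.1258]
ee_rot: [-0.556, -3.091, -0.002]
wrist_force: [0.1, 0.6, -1.4]
gripper_width: 0.0166
```

```bash
python3 - <<'E'
from h import *
go(.517,.2795,.0927,159.6); s=bot.get_state()
im=bot.camera("scene")[:,:,::-1]; crop(im,"f1s",345,200,455,350,5)
E
```

```text
t 27.87 pos [0.5169 0.281  0.1258] yaw 159.61 F [ 0.0904  0.5888 -1.403 ] w 0.0166
 rot [ 0.05 -0.06  0.01]  shift [-0.6 -1.3 33.1]
```

View pics/f1s.png

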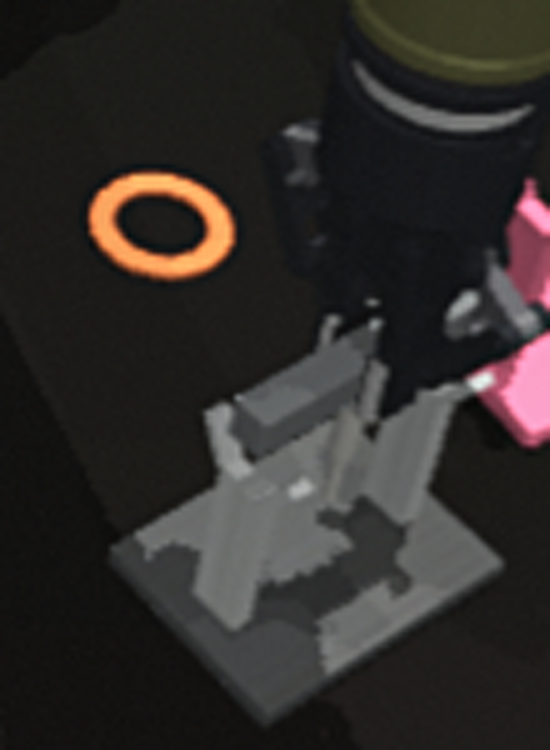

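```bash
python3 - <<'E'
from h import *
a=np.radians(-20.4); u=np.array([np.cos(a),np.sin(a)]); n=np.array([-u[1],u[0]])
def corners(c,z): return [[*(c+.065*u+k*n),zz] for k in(-.009,.009) for zz in (z+.022,z)]
s=bot.get_state()
for nm,c,z,im,o in(("now",s["ee_pos"][:2],.100+s["ee_pos"][2]-.0927,"f1s",0),("orig",np.array([.517,.2795]),.1,"b3s",0)):
    print(nm,((proj("scene",corners(c,z))-[345,200])*5).round(0).tolist())
for f in("f1s","b3s"):
    im=cv2.imread(f"pics/{f}.png"); cv2.imwrite(f"pics/{f}z.png",cv2.resize(im[350:560,180:420],None,fx=3,fy=3,interpolation=cv2.INTER_CUBIC))
E
```

```text
now [[228.0, 392.0], [220.0, 428.0], [261.0, 423.0], [252.0, 459.0]]
orig [[213.0, 444.0], [205.0, 479.0], [244.0, 475.0], [236.0, 509.0]]
```

View pics/f1sz.png

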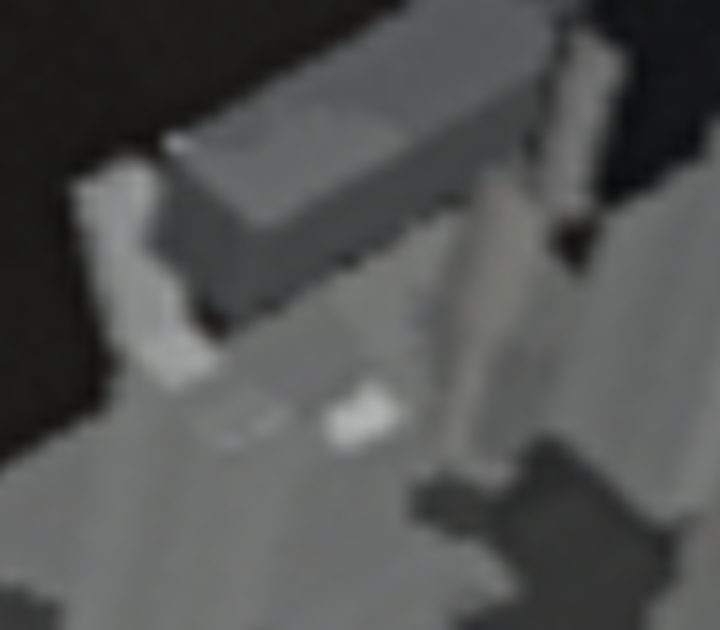

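View pics/b3sz.png

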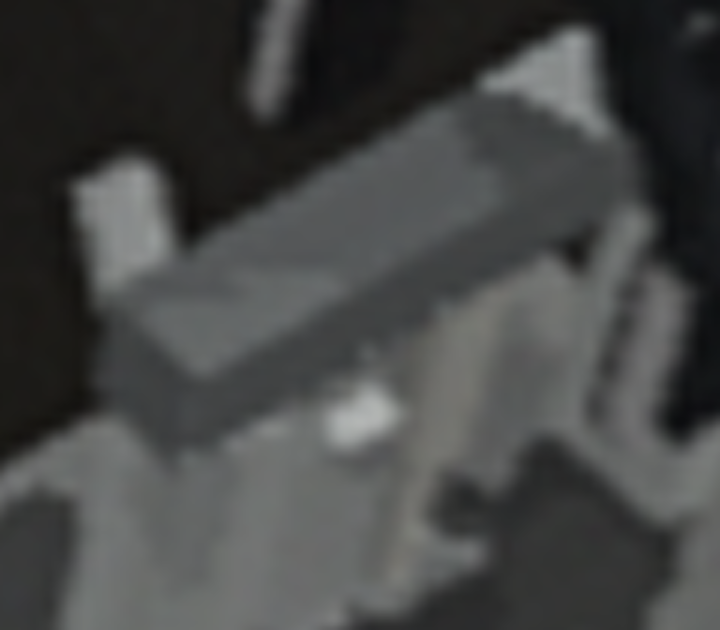

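Emit:
drive_tool(claw=[255, 255, 255, 255, 255, 255, 255, 255, 255, 255], delta_pos=[[-0.6, -0.9, 2], [-0.6, -0.8, 4], [0, 0, 5], [0, 0, 5], [0, 0, 5], [0, 0, 4], [0, 0, 3], [0, 0, 2], [0, 0, 1], [0, 0, 0]], dr=[[0, 0, 0], [0, 0, 0], [0, 0, 0], [0, 0, 0], [0, 0, 0], [0, 0, 0], [0, 0, 0], [0, 0, 0], [0, 0, 0], [0, 0, 0]])

```text
time: 28.75
ee_pos: [0.5172, 0.2786, 0.0943]
ee_rot: [-0.556, -3.091, -0.001]
wrist_force: [0.5, 0.5, -1.1]
gripper_width: 0.0168
```

```bash
python3 - <<'E'
from h import *
go(.517,.2795,.0927,159.6); s=bot.get_state(); print(s["ft_torque"])
im=bot.camera("scene")[:,:,::-1]; crop(im[250:320,375:455],"f2s",0,0,80,70,9)
E
```

```text
t 28.75 pos [0.5172 0.2786 0.0943] yaw 159.60 F [ 0.4946  0.4942 -1.1043] w 0.0168
 rot [ 0.01 -0.08 -0.  ]  shift [0.5 0.7 1.6]
[-0.0125  0.0216  0.0091]
```

View pics/f2s.png

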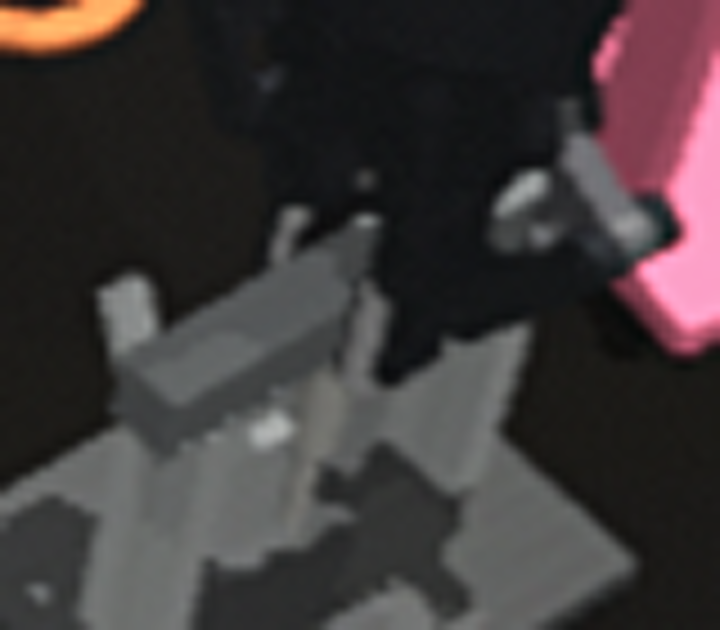

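Emit:
drive_tool(claw=[255, 255, 255, 255], delta_pos=[[0, 0, 0.6], [0, 0, 0.6], [0, 0, 0], [0, 0, 0]], dr=[[0, 0, 0], [0, 0, 0], [0, 0, 0], [0, 0, 0]])

```text
time: 29.13
ee_pos: [0.5174, 0.2786, 0.0934]
ee_rot: [-0.556, -3.091, -0.001]
wrist_force: [0.3, -0.1, -2.1]
gripper_width: 0.0166
```

Emit:
drive_tool(claw=[255, 255, 255], delta_pos=[[0, 0, 0.5], [0, 0, 0], [0, 0, 0]], dr=[[0, 0, 0], [0, 0, 0], [0, 0, 0]])

```text
time: 29.38
ee_pos: [0.5173, 0.2787, 0.0928]
ee_rot: [-0.556, -3.091, -0.001]
wrist_force: [-0.4, -1.0, -1.0]
gripper_width: 0.0169
```

Emit:
drive_tool(claw=[255, 255, 255], delta_pos=[[0, 0, 0.5], [0, 0, 0], [0, 0, 0]], dr=[[0, 0, 0], [0, 0, 0], [0, 0, 0]])

```text
time: 29.63
ee_pos: [0.5173, 0.2787, 0.0927]
ee_rot: [-0.556, -3.091, -0.001]
wrist_force: [-1.2, -1.7, 2.5]
gripper_width: 0.017
```

Emit:
drive_tool(claw=[255, 255, 255], delta_pos=[[0, 0, 0.4], [0, 0, 0], [0, 0, 0]], dr=[[0, 0, 0], [0, 0, 0], [0, 0, 0]])

```text
time: 29.88
ee_pos: [0.5173, 0.2787, 0.0927]
ee_rot: [-0.556, -3.091, -0.0]
wrist_force: [-3.3, -2.1, 6.0]
gripper_width: 0.017
```

Emit:
drive_tool(claw=[255, 230, 200, 160, 120, 90, 80, 80, 80, 80], delta_pos=[[0, 0, -0.4], [0, 0, 0], [0, 0, 0], [0, 0, 0], [0, 0, 0], [0, 0, 0], [0, 0, 0], [0, 0, 0], [0, 0, 0], [0, 0, -2]], dr=[[0, 0, 0], [0, 0, 0], [0, 0, 0], [0, 0, 0], [0, 0, 0], [0, 0, 0], [0, 0, 0], [0, 0, 0], [0, 0, 0], [0, 0, 0]])

```text
time: 30.72
ee_pos: [0.5171, 0.2785, 0.094]
ee_rot: [-0.556, -3.09, -0.0]
wrist_force: [-0.4, -0.4, -1.5]
gripper_width: 0.0587
```

Emit:
drive_tool(claw=[80, 80, 80, 80, 80, 80, 80, 80, 80, 80], delta_pos=[[0, 0, -4], [0, 0, -8], [0, 0, -12], [0, 0, -15], [0, 0, -18], [0, 0, -20], [0, 0, -20], [0, 0, -20], [0, 0, -10], [0, 0, 0]], dr=[[0, 0, 0], [0, 0, 0], [0, 0, 0], [0, 0, 0], [0, 0, 0], [0, 0, 0], [0, 0, 0], [0, 0, 0], [0, 0, 0], [0, 0, 0]])

```text
time: 31.55
ee_pos: [0.5186, 0.2798, 0.225]
ee_rot: [0.556, 3.088, 0.006]
wrist_force: [-0.0, 0.4, 1.0]
gripper_width: 0.0589
```

```bash
python3 - <<'E'
from h import *
go(.517,.2795,.0927,159.6); s=bot.get_state(); print(s["joints"])
im=bot.camera("scene")[:,:,::-1]; crop(im,"g1s",345,200,455,350,4); cv2.imwrite("pics/g1.png",im)
E
```

```text
t 31.55 pos [0.5186 0.2798 0.225 ] yaw 159.60 F [-0.007   0.3883  1.0166] w 0.0589
 rot [ 0.24  0.17 -0.  ]  shift [  1.4  -0.9 132.3]
[ 0.3236  0.3628 -1.0686  1.5938  0.3235  1.3723  0.4343]
```

View pics/g1s.png

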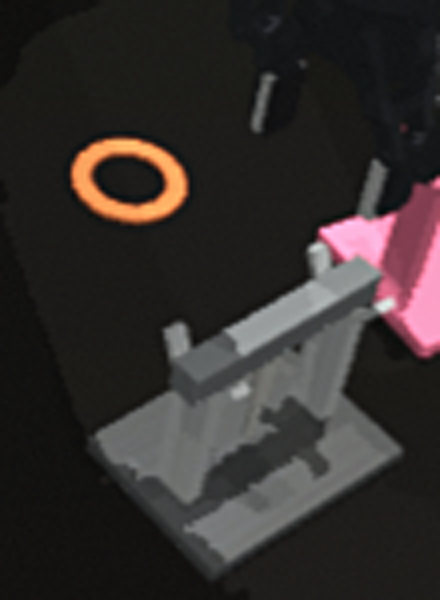

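View pics/g1.png

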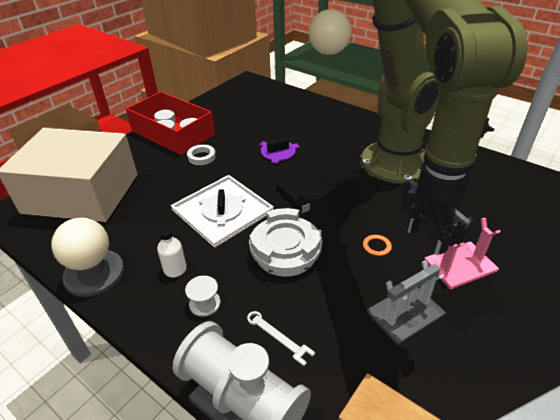

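```bash
python3 - <<'E'
from h import *
a=cv2.imread("pics/scene0.png");b=cv2.imread("pics/g1.png")
A=a[255:320,370:445];B=b[255:320,370:445]
cv2.imwrite("pics/cmp.png",np.hstack([cv2.resize(x,None,fx=5,fy=5,interpolation=cv2.INTER_CUBIC) for x in(A,B)]))
d=cv2.absdiff(a,b).max(2); n,l,st,c=cv2.connectedComponentsWithStats((d>60).astype(np.uint8))
for i in range(1,n):
    if st[i,4]>12: print(st[i],c[i].round())
E
```

```text
[193   0  24   5 101] [204.   2.]
[419   0  15  40 338] [426.  15.]
[438   0   8  11  43] [442.   4.]
[457   0  10   6  47] [462.   2.]
[ 189    5   43   54 1133] [209.  30.]
[471   4   7   4  15] [474.   5.]
[198   6  13   2  25] [204.   6.]
[ 425    7  102  138 6877] [469.  79.]
[452  10   7   6  22] [454.  13.]
[372  13   9  23 114] [377.  22.]
[496  29   5   5  16] [498.  31.]
[402  75  15   4  32] [411.  76.]
[425  84   4   7  16] [426.  87.]
[180 117  21  10  94] [187. 121.]
[190 145  25   8  78] [204. 148.]
[261 152  27  10  99] [273. 157.]
[423 152   9  17  99] [427. 160.]
[445 162  12   2  13] [450. 163.]
[407 171  10   7  22] [411. 174.]
[420 170   8   7  40] [423. 173.]
[430 171  35   9 125] [446. 176.]
[217 189   8  28 209] [220. 203.]
[225 210  17  13  48] [233. 217.]
[455 210  15  14  72] [462. 216.]
[202 214  15   9  36] [210. 219.]
[266 217  39  27 553] [284. 229.]
[408 219   5  14  24] [410. 226.]
[218 224   7   3  19] [221. 225.]
[311 224  10  13  31] [316. 229.]
[435 229  22  26 195] [446. 243.]
[285 241  15   9  28] [293. 246.]
[319 240   3  10  14] [320. 245.]
[274 248  28   6  47] [287. 251.]
[390 283  14  11  87] [397. 288.]
[364 374   7   4  21] [367. 376.]
```

View pics/cmp.png

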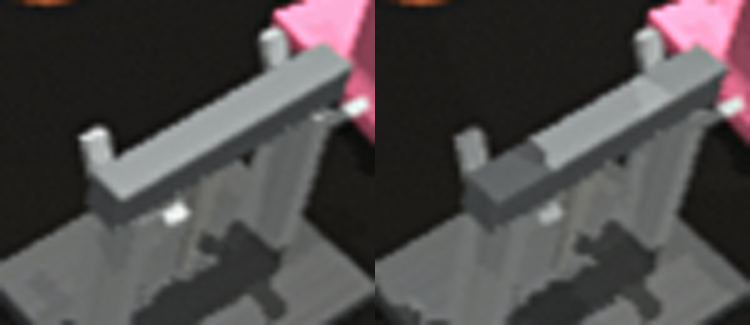

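```bash
python3 - <<'E'
from h import *
print(bot.get_state()["time"],bot.sign_off())
E
```

```text
the job is handed in; nothing more can be done
31.6 None
```

I completed the whole job in the order asked and handed it in at 31.6 s of the 72 s allowed; the groove run had one hiccup about two-thirds of the way round.

- **Lid:** I turned it about 60° anticlockwise and lifted it straight out. It lies flat near the middle of the white tray, grip bar up.
- **Groove run:** I lowered the probe to floor contact about 8° from the land. I then guided it clockwise for about 240° to 8° short of the land's other side, at roughly 3.5 to 4 cm/s, and lifted it straight out.
- **Hiccup:** Near flange angle 155° the tip dragged. It reached about 13 N sideways and 14 N upward, and lagged 4 mm. I raised it about 1 mm to free it. It then ran up to about 0.5 mm above the floor for some 3 cm, with its radius between 40.3 and 44.4 mm, before light contact returned. It never left the groove.
- **Probe:** It is back in the grey rest, seated at the same height as at pick-up. The before and after pictures of the bar match to within about 1 mm.
- **Last checks:** The gripper is open and touching nothing, about 10 cm above the probe's bar. In the before and after scene pictures everything else looks unmoved; other changes look like the arm and its shadows. I compared only the scene view at the end, not the top view.

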